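# Reload the bag stapler at the night food stall

## Task

Reload the bench stapler that closes the takeaway bags: take the narrow stick of staples, gently press the sprung follower back with its end, and let the stick down behind the nose sill until it lies flat on the channel floor; let go of it while the rail is still open. Then slide the cover rail fully shut over it. Do not force anything, and leave the wide stick, the bottle and the jar where they are.

Things in the scene. Friction and masses are not known exactly. Their poses are not given: they have to be found in the camera images.
- stapler: Bench stapler fixed to the bench, 300 x 110 mm. Origin at bench level under the middle of the loading bay; x runs along the channel in the feed direction (to the nose), z up. A steel insert in it (channel, nose sill, sprung follower) is clamped along x at a setting that differs by up to 16 mm either way and is not measured: feel for the depth. Pressing anything with over 25 N harms it.
- bay_floor (a point): Stapler's centre line on the floor of its straight open-topped channel, 34 mm above the bench, nominal middle of the bay. Side walls 18.5 mm apart inside, 8 mm high, then lips leaning outwards as a lead-in up to 13 mm above the floor. A stick 90 mm long fits between sill and pressed-back follower with 3.5 mm to spare. Axes as the stapler's.
- sill (a point): Nominal top of the inner face of the nose sill that closes the channel's front end: 6 mm above the floor, 8 mm thick; truly up to 16 mm before or behind this point (with the follower). The stick must pass over it, its underside 7 to 12 mm above the floor, while it presses the follower back. Ahead nothing exceeds 40 mm above the bench up to a clinch plate (top 64 mm) 55 mm ahead.
- follower_rest (a point): Nominal top of the follower's front face at rest, 26 mm above the floor, 66 mm behind the sill's inner face; shifted by the same unmeasured up to 16 mm as the sill. Steel block 15 mm wide, pushed to the nose by a spring: 3 N at rest, 7 N at its hard stop 27.5 mm back. This point does not move with it. Lower the stick there; the spring then holds it to the sill.
- strip_mid (a point): The narrow stick of staples: a stiff steel bar of inverted-U section, 90 mm long (x), 16 wide (y), 28 high (z), about 120 g, standing on its legs on the bench. Point at its centre, half-way up. Either end may go first. Loaded, its centre is 48 mm above the bench. Hold it at least 14 mm above its underside to keep the fingertips over the channel's lips.
- rail (a joint): Cover rail of the stapler, a slide along the channel: 0 m = fully shut (forward, over the stick), 0.128 to 0.134 = open (back, as at the start); it stays where it is left, with about 4 N of sliding friction. An aluminium inverted-U cover 105 mm long, 42 mm wide, its roof's underside 65 mm and top 68 mm above the bench; shut, its front edge is at x = 57 mm of the stapler and its end stop is rigid.
- rail_tab (a point): Centre of the upright tab on the rail's roof, 81.5 mm above the bench: a dark steel plate 8 mm thick (stapler's x), 30 mm wide (y), from the roof at 68 mm to 94 mm above the bench. 20 mm behind the rail's front edge. Push it from behind, or pinch it, to slide the rail.
- wide_strip_mid (a point): A wide stick of staples, 90 x 26 x 28 mm, which does not fit the channel; a bystander. Point at its centre.
- sauce_bottle: Closed amber glass sauce bottle, diameter 64 mm, 190 mm high; a bystander. Origin at the centre of its underside.
- dip_jar: Closed clear jar with white lid, diameter 68 mm, 70 mm high; a bystander. Origin at the centre of its underside.

How it is judged:
By the outcome, as a careful person would: the job done as asked, in the order asked, and still so for the second after the job is handed in, with the robot touching nothing.
It also fails if it takes over 64 s, if anything falls off the work surface, if the arm or the gripper's body presses on something with over 40 N, if the wrist force passes 120 N, or if a joint passes its speed limit or range.

## Robot

A 6-joint arm with a two-finger parallel gripper is mounted at the origin on the work surface. World frame = base frame: x ahead of the robot, y to its left, z up, the work surface at z = 0. Lengths are in m, angles in rad, forces in N, time in s.
With the tool pointing down it reaches from about 0.375 to 0.9 m from the base axis. Payload 3.1 kg.
Tool frame: the origin (TCP) lies on the centre line of the jaws, within the pads' length; the fingertips stand robot.tip_reach ahead of it and the grasp point (between the pads) is the TCP (robot.tip_reach is the distance from the TCP to the fingertips, in m); z points along the fingers, y is the direction in which the jaws open and shut (so a half turn about z gives the same grasp; the last joint's range is limited). The gripper opens to 87 mm and grips with 3 to 60 N. Pads are 19 mm wide; open, the fingers measure 117 mm over their backs; the gripper's body (75 mm by 190 mm) begins 51 mm behind the grasp point.
Start: joints at [1.143, 0.527, 1.433, -0, 1.181, -0.178], TCP at [0.154, 0.606, 0.203] pointing down, gripper open.
Joint ranges: [-3.08, 3.08], [-0.75, 2.2], [0.22, 2.44], [-1.43, 4.57], [0, 2.65], [-2.85, 2.85]. Speed limits (rad/s): [2.79, 2.79, 3.14, 3.14, 3.14, 3.14].

## Interface

Orientations are given as a unit quaternion [x, y, z, w].
In Python, from rig import telemetry, viewer, robot gives the robot as it stands. The module is installed in compiled form; this text tells all that it offers.
- The arm moves only by the tool step_arm, never from a script. Its argument "targets" is a list of rows, each an object of numbers: "dx", "dy", "dz": the shift along the tool's x, y, z in m; "rx", "ry", "rz": the turn, a rotation vector about the tool's x, y, z in degrees. In form: [{"dx": .., "dy": .., "dz": .., "rx": .., "ry": .., "rz": ..}, ...]. A call has exactly 5 rows; each row is the pose to reach, as a shift and turn from the pose measured when the call began, along the tool's axes at that moment; what a row does not reach only later rows make up. A row lasts 1/8 s, in which the tool goes at most 62.5 mm and 10.7 degrees, less where a joint would pass 70% of its speed; a pose out of reach is approached as far as the arm can. A call with a gripper value outside its range is refused whole. "gripper" is the opening, from 0 (shut) to 1 (fully open), set as the call begins (left out, the last holds). The fingers move at their own pace and stop on an object; "force" is the grip in N (left out, the last holds). Time passes only in rows, so rows that repeat a pose let the fingers close, or fill a call up. It gives the time, the measured TCP pose, the force and the opening at its end, in the units of the state.
- telemetry.get_obs(): the state, without advancing time (a new reading comes with each control period).
- viewer.camera(name): name is "scene" or "side" or "wrist"; returns a dict with "img" (400x640x3 uint8, blue, green, red), "depth" (400x640 float32, m along the optical axis (not along the pixel's ray), 0 where there is no reading), "K" (3x3 intrinsics, pixels), "R" (3x3) and "t" (3): a world point X has camera coordinates R X + t. Camera axes: x right, y down, z forward; pixel columns grow to the right and rows downward; lengths in m; the calibration is good to about 2 mm. A picture is of the moment at which its call begins.
- robot.hand_in(): hands the job in, once; it reports no verdict.
The state is a dict: "time": time; "q": joint angles; "joint_velocities": joint speeds; "joint_torque": joint torques, N m; "position": TCP position; "tool_rot": TCP orientation; "ft_force": force on the tool from outside, world axes, zero at the start; "moment": the same for the moment, N m; "grip_width": finger opening in m.
Only numpy, scipy, OpenCV 4.12 (cv2) and the standard library are available. Lean on these libraries where they do the work, as an engineer would, in place of code of your own. Each camera call takes 0.05 s, during which the arm holds its last target.

## Working session

There is one attempt and no reset: what is moved stays moved. The work goes in short steps, Python scripts to look and compute and a tool call to move; the robot and the scene stay as the last step left them, time stands still between calls to the robot, and variables do not carry over. Pictures are saved under pics/ and viewed, and the job is handed in when it is done.

Besides the shell and the picture viewer there is one more tool, called after "Emit:" as a command line: name --argument value ..., lists and objects as JSON in quotes. step_arm: Moves the arm, as the interface text tells. Its arguments: {"type":"object","properties":{"targets":{"type":"array"},"gripper":{"type":"number"},"force":{"type":"number"}},"required":["targets"]}

```bash
mkdir -p pics
cat > h.py <<'E'
import numpy as np, cv2
from rig import telemetry, viewer, robot
def snap(n,f):
    c=viewer.camera(n); cv2.imwrite('pics/'+f,c['img']); np.savez('pics/'+f[:-4]+'.npz',**c); return c
def cloud(c):
    d=c['depth']; v,u=np.mgrid[0:d.shape[0],0:d.shape[1]]
    K=c['K']; P=np.stack([(u-K[0,2])/K[0,0]*d,(v-K[1,2])/K[1,1]*d,d],-1)
    W=(P-c['t'])@c['R']   # R^T (P-t)
    W[d==0]=np.nan
    return W
def load(f): 
    z=np.load('pics/'+f+'.npz'); return {k:z[k] for k in z}
E
python3 - <<'E'
from h import *
for n in ['scene','side','wrist']: snap(n,n+'0.png')
o=telemetry.get_obs(); print(o); print(robot.tip_reach)
E
```

```text
{'time': 0.15, 'q': array([ 1.14249611e+00,  5.28304683e-01,  1.43360267e+00, -4.26826427e-06,
        1.18138530e+00, -1.78477867e-01]), 'joint_velocities': array([ 0.00147756, -0.00192122, -0.00432263,  0.00152151,  0.00038924,
       -0.00089556]), 'joint_torque': array([-2.82303938e-05, -4.40428948e+01, -1.76842439e+01,  6.33065100e-02,
        5.52590168e-02, -1.11258305e-04]), 'position': array([0.15423001, 0.6050623 , 0.20186615]), 'tool_rot': array([ 1.24585752e-01,  9.92208480e-01, -8.11770528e-04, -2.52059485e-04]), 'ft_force': array([ 0.09954979, -0.20768177,  1.11041726]), 'moment': array([-0.0294699 , -0.02442579, -0.00026639]), 'grip_width': 0.08724580104428645}
0.019
```

View pics/scene0.png

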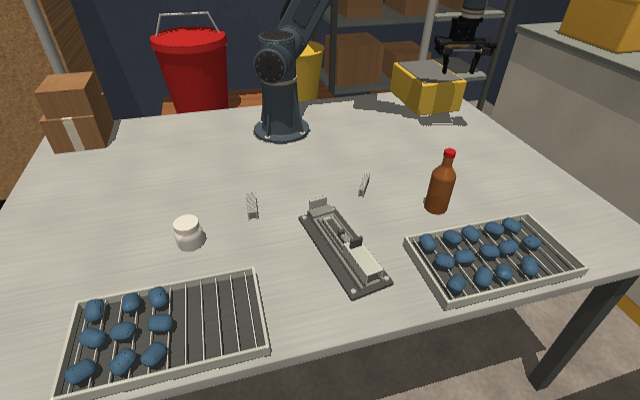

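View pics/side0.png

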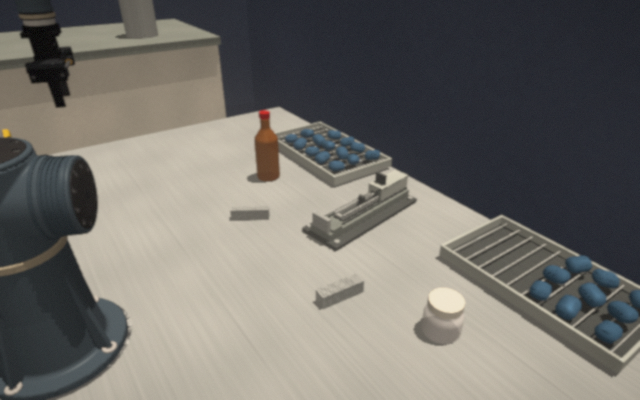

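View pics/wrist0.png

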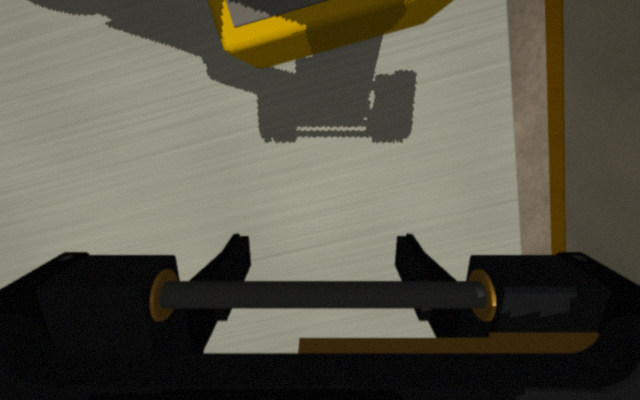

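The scene shows two sticks at about (252,205) and (364,184), and the stapler running from its nose at (318,203) to its back end at (370,292), with the rail tab at (356,240). The bottle is at (440,190) and the jar at (188,233). The side view shows the sticks at (250,213) and (340,290).

Run:
```python
from h import *
import cv2
for n in ['scene0','side0']:
    c=load(n); W=cloud(c); 
    m=np.nan_to_num(W[...,2],nan=-1)
    reg=(m>0.008)&(m<0.25)&(W[...,0]>0.25)&(W[...,0]<0.95)&(abs(W[...,1])<0.5)
    k,l,s,ce=cv2.connectedComponentsWithStats(reg.astype(np.uint8))
    print(n)
    for i in range(1,k):
        if s[i,4]<60: continue
        P=W[l==i]; print(s[i],ce[i].round(),P.min(0).round(3),P.max(0).round(3))
        T=P[P[:,2]>P[:,2].max()-0.008][:,:2].astype(np.float32)
        if s[i,4]<1500: print('  top rect',cv2.minAreaRect(T*1000))
c=cv2.imread('pics/scene0.png'); cv2.imwrite('pics/sc_z.png',cv2.resize(c[160:310,230:430],None,fx=4,fy=4,interpolation=2))
c=cv2.imread('pics/side0.png'); cv2.imwrite('pics/si_z.png',cv2.resize(c[160:310,220:420],None,fx=4,fy=4,interpolation=2))
```

```text
scene0
[ 425  148   31   65 1274] [441. 184.] [0.55  0.3   0.008] [0.606 0.358 0.192]
  top rect ((574.3546142578125, 332.72998046875), (27.718109130859375, 26.20779037475586), 77.90733337402344)
[358 172  12  24 138] [364. 183.] [0.39  0.136 0.008] [0.474 0.198 0.031]
  top rect ((432.3334045410156, 166.97140502929688), (16.450057983398438, 92.64175415039062), 57.13340377807617)
[246 191  12  27 222] [251. 203.] [ 0.4   -0.189  0.008] [ 0.491 -0.157  0.033]
  top rect ((445.4924621582031, -172.8511962890625), (26.14357566833496, 90.99341583251953), 85.38194274902344)
[ 299  195   95  105 4220] [343. 249.] [ 0.504 -0.056  0.008] [0.815 0.099 0.097]
[173 214  32  36 884] [188. 232.] [ 0.506 -0.374  0.008] [ 0.574 -0.306  0.075]
  top rect ((537.9158935546875, -340.0526123046875), (60.340789794921875, 57.602027893066406), 31.5975341796875)
[ 403  215  172   95 9536] [482. 261.] [0.684 0.174 0.008] [0.894 0.5   0.055]
[   91   266   179   132 15294] [181. 330.] [ 0.684 -0.5    0.008] [ 0.894 -0.198  0.056]
side0
[ 254  110  137   75 4994] [316. 153.] [0.537 0.173 0.008] [0.893 0.5   0.191]
[ 302  170  115   79 3763] [362. 210.] [ 0.5   -0.057  0.008] [0.813 0.089 0.096]
[230 206  39  12 403] [249. 212.] [0.388 0.137 0.008] [0.471 0.196 0.029]
  top rect ((429.80291748046875, 168.0989990234375), (22.80895233154297, 89.60303497314453), 56.95477294921875)
[  439   215   201   132 12233] [539. 276.] [ 0.682 -0.5    0.008] [ 0.894 -0.196  0.055]
[316 273  48  33 813] [340. 289.] [ 0.397 -0.189  0.008] [ 0.49  -0.155  0.031]
  top rect ((443.7215270996094, -172.27964782714844), (30.42795181274414, 91.40809631347656), 84.14531707763672)
[ 421  288   44   54 1896] [443. 315.] [ 0.501 -0.374  0.008] [ 0.566 -0.308  0.072]
```

View pics/sc_z.png

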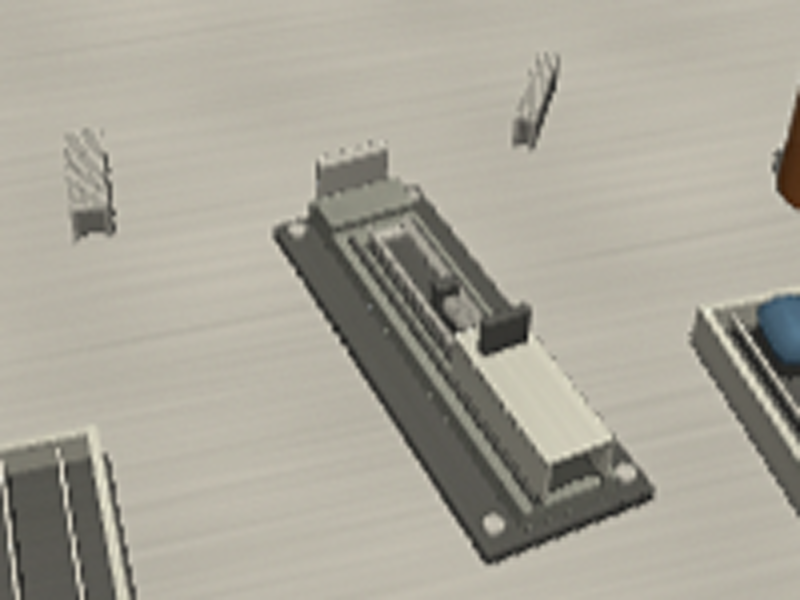

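View pics/si_z.png

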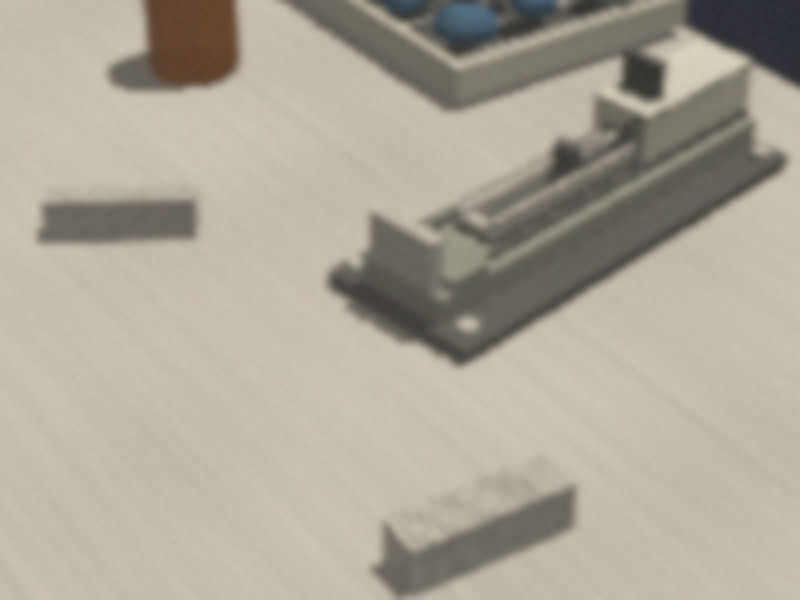

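The crops show the narrow stick (16 mm wide) near world (0.431, 0.167) and the wide one (26 mm) near (0.444, -0.173). The stapler's nose (clinch plate) faces the robot, and its rail is open at the far end.

Run:
```python
from h import *
for n in ['scene0','side0']:
    c=load(n); W=cloud(c); Z=np.nan_to_num(W[...,2],nan=-1)
    X,Y=W[...,0],W[...,1]
    st=(X>0.49)&(X<0.83)&(Y>-0.08)&(Y<0.12)
    print(n)
    sk=(X>0.37)&(X<0.49)&(Y>0.12)&(Y<0.22)&(Z>0.02)
    P=W[sk]; 
    for nm,P in [('stick',P),('roof',W[st&(Z>0.063)&(Z<0.073)]),('all',W[st&(Z>0.008)]),('tab',W[st&(Z>0.085)])]:
        r=cv2.minAreaRect((P[:,:2]*1000).astype(np.float32)); b=cv2.boxPoints(r)
        u,s,vt=np.linalg.svd(P[:,:2]-P[:,:2].mean(0),full_matrices=False)
        print(nm,len(P),[np.round(q,1) for q in r],'pca',np.degrees(np.arctan2(vt[0,1],vt[0,0])).round(1),'z',np.percentile(P[:,2],[5,50,95]).round(4), b.round(0).tolist())
```

```text
scene0
stick 112 [array([432.3, 167. ]), array([16.5, 92.7]), np.float64(57.2)] pca -32.5 z [0.0229 0.0284 0.0304] [[389.0, 185.0], [467.0, 135.0], [476.0, 149.0], [398.0, 199.0]]
roof 679 [array([659.9,  20.2]), array([293.2,  48.1]), np.float64(9.4)] pca 9.9 z [0.0644 0.0681 0.0701] [[511.0, 20.0], [519.0, -28.0], [808.0, 20.0], [801.0, 68.0]]
all 4220 [array([660.1,  21.4]), array([299.7, 110.6]), np.float64(9.7)] pca 9.5 z [0.0108 0.0313 0.0692] [[503.0, 51.0], [522.0, -58.0], [817.0, -8.0], [799.0, 101.0]]
tab 59 [array([720.5,  31.8]), array([ 9.3, 30.6]), np.float64(13.5)] pca -81.6 z [0.0864 0.0922 0.0955] [[712.0, 46.0], [720.0, 16.0], [729.0, 18.0], [721.0, 48.0]]
side0
stick 234 [array([429.8, 168.1]), array([22.8, 89.6]), np.float64(57.0)] pca 147.7 z [0.0214 0.0267 0.0285] [[386.0, 183.0], [461.0, 134.0], [474.0, 153.0], [398.0, 202.0]]
roof 356 [array([658.1,  21.9]), array([292.4,  47.4]), np.float64(10.1)] pca -170.7 z [0.0637 0.0673 0.0697] [[510.0, 20.0], [518.0, -27.0], [806.0, 24.0], [798.0, 71.0]]
all 3763 [array([656.3,  22. ]), array([300.7, 112. ]), np.float64(9.6)] pca -172.0 z [0.0102 0.0311 0.0681] [[499.0, 52.0], [517.0, -58.0], [814.0, -8.0], [795.0, 102.0]]
tab 48 [array([717.3,  31.9]), array([10.7, 31.2]), np.float64(5.9)] pca -79.1 z [0.0857 0.0909 0.0939] [[710.0, 47.0], [714.0, 16.0], [724.0, 17.0], [721.0, 48.0]]
```

```bash
cat >> h.py <<'E'
A=np.radians(189.6); F=np.array([np.cos(A),np.sin(A)]); L=np.array([-np.sin(A),np.cos(A)])
O=np.array([0.626,0.0163])
def toS(W): 
    d=W[...,:2]-O; return np.stack([d@F,d@L,W[...,2]],-1)
E
python3 - <<'E'
from h import *
for n in ['scene0','side0']:
    c=load(n); S=toS(cloud(c))*1000
    x,y,z=S[...,0],S[...,1],S[...,2]
    m=(abs(x)<200)&(abs(y)<60)&(z>8)
    print(n)
    # symmetric y estimates
    r=m&(z>60)&(z<72)&(x<-85)&(abs(y)<40); print('roof y',np.percentile(y[r],[1,3,50,97,99]).round(1),'x',np.percentile(x[r],[1,99]).round(1), 'clinch',np.percentile(x[m&(z>58)&(x>40)],[2,50,98]).round(1),np.percentile(y[m&(z>58)&(x>40)],[2,98]).round(1))
    for a in range(-100,150,3):
        s=m&(x>=a)&(x<a+3)&(abs(y)<6)
        if s.sum(): print(a,s.sum(),z[s].min().round(),np.median(z[s]).round(1),z[s].max().round(1),c['img'][s].mean().round(),end=' | ')
    print()
E
```

```text
scene0
roof y [-20.8 -19.7   2.9  20.7  21.1] x [-179.9  -86.5] clinch [ 99.9 104.3 111.5] [-22.6  24.9]
-100 36 65.0 78.6 93.2 67.0 | -97 9 82.0 93.2 95.8 81.0 | -94 3 92.0 94.0 94.3 81.0 | -79 1 66.0 66.3 66.3 159.0 | -76 1 69.0 68.9 68.9 149.0 | -61 5 51.0 52.0 55.1 131.0 | -58 3 49.0 53.8 55.2 125.0 | -55 9 49.0 51.6 56.1 134.0 | -52 3 51.0 54.2 55.3 141.0 | -49 4 35.0 49.1 53.9 108.0 | -46 8 34.0 52.3 55.2 121.0 | -43 5 34.0 48.5 55.1 103.0 | -40 9 34.0 47.5 52.4 97.0 | -37 6 36.0 51.4 53.8 122.0 | -34 10 47.0 57.5 60.2 73.0 | -31 16 32.0 51.9 63.2 66.0 | -28 5 60.0 60.1 62.4 92.0 | -25 3 59.0 60.1 61.3 109.0 | -22 1 60.0 59.7 59.7 89.0 | -16 1 34.0 34.2 34.2 67.0 | -13 2 34.0 35.3 36.9 77.0 | -10 1 33.0 33.0 33.0 101.0 | -7 2 34.0 35.9 38.1 80.0 | -4 3 33.0 33.1 33.9 83.0 | -1 3 33.0 34.2 36.0 86.0 | 2 5 33.0 34.9 36.9 85.0 | 5 5 32.0 34.6 35.7 85.0 | 8 3 34.0 34.6 35.6 85.0 | 11 1 37.0 37.3 37.3 86.0 | 14 5 33.0 33.7 35.8 86.0 | 17 4 34.0 34.5 36.2 88.0 | 20 1 35.0 35.3 35.3 85.0 | 23 4 33.0 34.2 34.8 85.0 | 26 2 34.0 34.3 34.4 86.0 | 29 6 33.0 34.6 35.7 85.0 | 32 3 34.0 35.1 
[... 1684 characters left out ...]
2 2 32.0 32.8 33.3 128.0 | 5 1 34.0 34.1 34.1 115.0 | 8 1 32.0 32.5 32.5 137.0 | 11 1 34.0 34.1 34.1 124.0 | 14 1 35.0 34.9 34.9 114.0 | 17 1 34.0 33.6 33.6 134.0 | 20 2 32.0 33.6 35.3 122.0 | 23 1 33.0 32.9 32.9 116.0 | 26 1 32.0 32.4 32.4 124.0 | 29 1 36.0 35.7 35.7 107.0 | 35 1 34.0 33.6 33.6 128.0 | 47 6 39.0 39.4 41.3 162.0 | 50 9 30.0 36.6 40.2 124.0 | 53 11 28.0 33.4 40.8 108.0 | 56 5 28.0 29.6 30.3 133.0 | 59 3 30.0 29.7 30.2 144.0 | 62 4 29.0 30.0 31.6 146.0 | 65 1 31.0 31.2 31.2 147.0 | 74 2 37.0 36.8 36.9 142.0 | 77 2 36.0 37.0 37.7 141.0 | 104 4 63.0 64.4 64.8 182.0 | 107 5 63.0 63.7 64.4 177.0 | 110 44 10.0 36.8 63.7 97.0 | 113 41 11.0 39.0 64.8 93.0 | 116 7 8.0 10.4 12.1 64.0 |
```

```bash
cat >> h.py <<'E'
from scipy.spatial.transform import Rotation as Rn
def go(p,yaw):
    o=telemetry.get_obs(); R=Rn.from_quat(o['tool_rot']); 
    y=np.radians(yaw); T=Rn.from_matrix(np.array([[np.cos(y),np.sin(y),0],[np.sin(y),-np.cos(y),0],[0,0,-1.]]))
    d=R.inv().apply(np.array(p)-o['position']); r=np.degrees((R.inv()*T).as_rotvec())
    print('t',round(o['time'],2),'pos',o['position'].round(4),'shift mm',(d*1000).round(1),'rot',r.round(2),'ft',o['ft_force'].round(1),'w',round(o['grip_width']*1000,1))
def st(x,y=0): return O+(x*F+y*L)/1000
E
python3 - <<'E'
from h import *
go([.431,.1675,.15],147.4)
E
```

```text
t 0.15 pos [0.1542 0.6051 0.2019] shift mm [-376.4 -355.5   52.3] rot [-0.1  -0.   18.29] ft [ 0.1 -0.2  1.1] w 87.2
```

Emit:
step_arm --targets '[{"dx": -0.035,"dy": -0.033,"dz": 0,"rz": 3},{"dx": -0.075,"dy": -0.071,"dz": 0,"rz": 7},{"dx": -0.115,"dy": -0.109,"dz": 0,"rz": 10},{"dx": -0.155,"dy": -0.147,"dz": 0,"rz": 14},{"dx": -0.195,"dy": -0.185,"dz": 0,"rz": 18.3}]' --gripper 1

```text
invalid input
```

```bash
python3 -c "
from h import *
go([.431,.1675,.15],147.4)"
```

```text
t 0.15 pos [0.1542 0.6051 0.2019] shift mm [-376.4 -355.5   52.3] rot [-0.1  -0.   18.29] ft [ 0.1 -0.2  1.1] w 87.2
```

Emit:
step_arm --targets '[{"dx": -0.035,"dy": -0.033,"dz": 0.0,"rx": 0,"ry": 0,"rz": 3},{"dx": -0.075,"dy": -0.071,"dz": 0.0,"rx": 0,"ry": 0,"rz": 7},{"dx": -0.115,"dy": -0.109,"dz": 0,"rx": 0,"ry": 0,"rz": 10},{"dx": -0.155,"dy": -0.147,"dz": 0,"rx": 0,"ry": 0,"rz": 14},{"dx": -0.195,"dy": -0.185,"dz": 0,"rx": 0,"ry": 0,"rz": 18.3}]' --gripper 1

```text
time: 0.78
position: [0.2981, 0.3761, 0.2021]
tool_rot: [0.282, 0.959, -0.001, -0.0]
ft_force: [0.7, -0.4, -0.7]
grip_width: 0.0868
```

```bash
python3 -c "
from h import *
go([.431,.1675,.15],147.4)"
```

```text
t 0.78 pos [0.2981 0.3761 0.2021] shift mm [-224.5 -103.5   52.3] rot [-0.09  0.02 -0.13] ft [ 0.7 -0.4 -0.7] w 86.8
```

Emit:
step_arm --targets '[{"dx": -0.05,"dy": -0.024,"dz": 0.01,"rx": 0,"ry": 0,"rz": 0},{"dx": -0.1,"dy": -0.047,"dz": 0.02,"rx": 0,"ry": 0,"rz": 0},{"dx": -0.15,"dy": -0.07,"dz": 0.03,"rx": 0,"ry": 0,"rz": 0},{"dx": -0.2,"dy": -0.092,"dz": 0.045,"rx": 0,"ry": 0,"rz": 0},{"dx": -0.2245,"dy": -0.1035,"dz": 0.052,"rx": 0,"ry": 0,"rz": 0}]' --gripper 1

```text
time: 1.4
position: [0.4324, 0.1652, 0.1497]
tool_rot: [0.283, 0.959, -0.001, -0.0]
ft_force: [0.3, 0.1, -0.2]
grip_width: 0.0867
```

```bash
python3 -c "
from h import *
c=snap('wrist','w1.png')
go([.431,.1675,.034],147.4)
W=cloud(c);Z=np.nan_to_num(W[...,2],nan=-1)
s=(Z>0.018)&(Z<0.033)&(W[...,0]>.37)&(W[...,0]<.5)&(W[...,1]>.11)&(W[...,1]<.22)
P=W[s]; r=cv2.minAreaRect((P[:,:2]*1000).astype(np.float32)); print(s.sum(),r,np.percentile(P[:,2],[5,50,95]))
print(cv2.boxPoints(r))
u,_,vt=np.linalg.svd(P[:,:2]-P[:,:2].mean(0),full_matrices=False);print(P.mean(0),np.degrees(np.arctan2(vt[0,1],vt[0,0])))
"
```

```text
t 1.45 pos [0.4338 0.1637 0.1492] shift mm [  4.7   2.  115.2] rot [-0.15  0.11 -0.32] ft [ 2.5 -0.7 -0.6] w 87.0
1308 ((432.5861511230469, 167.608154296875), (16.294771194458008, 90.55916595458984), 57.5135383605957) [0.0273084  0.02845913 0.02962484]
[[390.01602 185.05536]
 [466.40433 136.41602]
 [475.15628 150.16095]
 [398.76797 198.8003 ]]
[0.43045535 0.1690053  0.02843567] -33.00464278809382
```

View pics/w1.png

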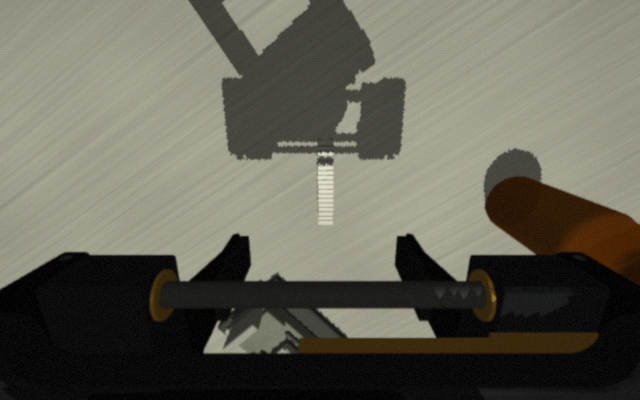

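The wrist view shows the narrow stick at (326,190). The depth gives 16.3 x 90.6 mm with its top at 28.4 mm, centred at (0.4325, 0.1675), which matches the stated size. I'll descend to TCP z of 0.034.

Emit:
step_arm --targets '[{"dx": 0.003,"dy": 0.002,"dz": 0.02,"rx": 0,"ry": 0,"rz": -0.3},{"dx": 0.0037,"dy": 0.0025,"dz": 0.05,"rx": -0.1,"ry": 0.1,"rz": -0.3},{"dx": 0.0037,"dy": 0.0025,"dz": 0.085,"rx": -0.1,"ry": 0.1,"rz": -0.3},{"dx": 0.0037,"dy": 0.0025,"dz": 0.11,"rx": -0.1,"ry": 0.1,"rz": -0.3},{"dx": 0.0037,"dy": 0.0025,"dz": 0.115,"rx": -0.1,"ry": 0.1,"rz": -0.3}]' --gripper 1

```text
time: 2.08
position: [0.4308, 0.1676, 0.033]
tool_rot: [0.281, 0.96, -0.001, -0.002]
ft_force: [0.5, -0.3, -0.1]
grip_width: 0.087
```

```bash
python3 -c "
from h import *
go([.4323,.1674,.034],147.4)"
```

```text
t 2.08 pos [0.4308 0.1676 0.033 ] shift mm [-1.4  0.7 -1.1] rot [-0.17 -0.14  0.  ] ft [ 0.5 -0.3 -0.1] w 87.0
```

Emit:
step_arm --targets '[{"dx": -0.0014,"dy": 0.0007,"dz": -0.001,"rx": -0.17,"ry": -0.14,"rz": 0},{"dx": -0.0014,"dy": 0.0007,"dz": -0.001,"rx": -0.17,"ry": -0.14,"rz": 0},{"dx": -0.0014,"dy": 0.0007,"dz": -0.001,"rx": -0.17,"ry": -0.14,"rz": 0},{"dx": -0.0014,"dy": 0.0007,"dz": -0.001,"rx": -0.17,"ry": -0.14,"rz": 0},{"dx": -0.0014,"dy": 0.0007,"dz": -0.001,"rx": -0.17,"ry": -0.14,"rz": 0}]' --gripper 0 --force 40

```text
time: 2.7
position: [0.4326, 0.1674, 0.0342]
tool_rot: [0.281, 0.96, 0.0, 0.0]
ft_force: [0.0, -0.6, 0.7]
grip_width: 0.0451
```

```bash
python3 -c "
from h import *
go([.4323,.1674,.14],147.4)"
```

```text
t 2.7 pos [0.4326 0.1674 0.0342] shift mm [ 2.000e-01 -1.000e-01 -1.058e+02] rot [ 0.02  0.03 -0.01] ft [ 0.  -0.6  0.7] w 45.1
```

Still closing; hold once more.

Emit:
step_arm --targets '[{"dx": 0,"dy": 0,"dz": 0,"rx": 0,"ry": 0,"rz": 0},{"dx": 0,"dy": 0,"dz": 0,"rx": 0,"ry": 0,"rz": 0},{"dx": 0,"dy": 0,"dz": 0,"rx": 0,"ry": 0,"rz": 0},{"dx": 0,"dy": 0,"dz": 0,"rx": 0,"ry": 0,"rz": 0},{"dx": 0,"dy": 0,"dz": 0,"rx": 0,"ry": 0,"rz": 0}]' --gripper 0 --force 40

```text
time: 3.32
position: [0.4325, 0.1674, 0.0342]
tool_rot: [0.281, 0.96, 0.0, 0.0]
ft_force: [0.2, -0.7, 0.1]
grip_width: 0.0015
```

```bash
python3 -c "
from h import *
go([.4323,.1674,.14],147.4)"
```

```text
t 3.33 pos [0.4325 0.1674 0.0342] shift mm [ 1.000e-01 -1.000e-01 -1.058e+02] rot [ 0.01  0.02 -0.  ] ft [ 0.2 -0.7  0.1] w 1.5
```

The fingers closed to 1.5 mm, so they missed the stick. I'll look before moving.

```bash
python3 -c "
from h import *
a=snap('scene','s2.png');b=snap('side','d2.png');w=snap('wrist','w2.png')
i=a['img'][140:240,310:420];j=b['img'][160:260,190:300]
cv2.imwrite('pics/z2.png',np.vstack([cv2.resize(np.hstack([i,j]),(800,360)),cv2.resize(w['img'],None,fx=.6,fy=.5)[:, :384] if 0 else np.zeros((2,800,3),np.uint8)]))
for c in (a,b,w):
  W=cloud(c);Z=np.nan_to_num(W[...,2],nan=-1)
  s=(Z>0.012)&(Z<0.035)&(W[...,0]>.37)&(W[...,0]<.5)&(W[...,1]>.1)&(W[...,1]<.24)
  P=W[s]; print(s.sum(), cv2.minAreaRect((P[:,:2]*1000).astype(np.float32)) if s.sum()>5 else '',np.percentile(P[:,2],[5,50,95]) if s.sum() else '')
"
```

```text
119 ((433.7325134277344, 165.9990234375), (16.829566955566406, 92.16889190673828), 57.64619445800781) [0.01508912 0.02801757 0.03054185]
351 ((430.4178771972656, 168.9333953857422), (23.61652183532715, 89.74810028076172), 57.62870788574219) [0.01345547 0.02438623 0.02835082]
1873 ((429.6986999511719, 169.572998046875), (16.152809143066406, 84.01541137695312), 57.794734954833984) [0.02715407 0.02845222 0.02944921]
```

View pics/z2.png

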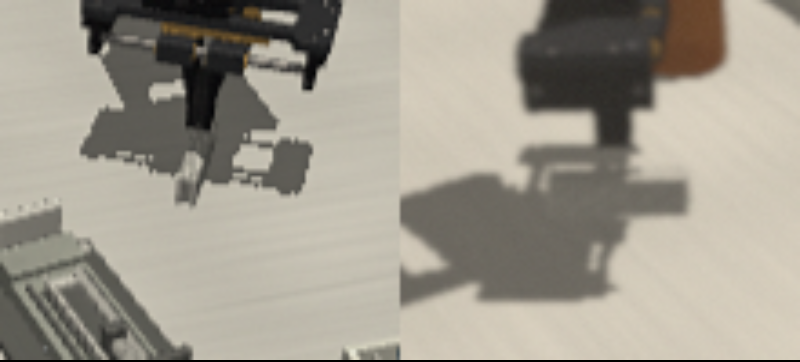

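View pics/w2.png

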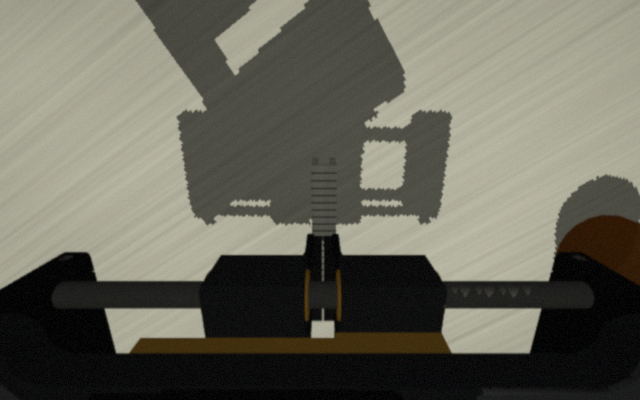

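The stick hasn't moved, and the closed fingers sit just above it: the scene crop shows the tip at about (200,130) over the stick top. I'll measure the real height of the tips.

```bash
python3 -c "
from h import *
print(robot.tip_reach,[a for a in dir(robot) if a[0]!='_'])
for n in ('s2','d2'):
  c=load(n);W=cloud(c);Z=W[...,2]
  R=np.radians(147.4);f=np.array([np.cos(R),np.sin(R)]);l=np.array([-f[1],f[0]])
  d=W[...,:2]-np.array([.4325,.1674]);x=d@f;y=d@l
  g=c['img'].mean(-1)
  s=(abs(x)<.02)&(abs(y)<.03)&(Z>.01)&(Z<.1)
  for v in np.unique(np.nonzero(s)[0]):
    k=s[v]; print(v,k.sum(),(Z[v][k].min()*1e3).round(),(Z[v][k].max()*1e3).round(),g[v][k].min().round(),g[v][k].max().round(), (np.median(x[v][k])*1e3).round(),(np.median(y[v][k])*1e3).round())
"
```

```text
0.019 ['Unreachable', 'hand_in', 'tip_reach']
159 1 98.0 98.0 22.0 22.0 10.0 2.0
161 1 99.0 99.0 10.0 10.0 -6.0 14.0
162 3 98.0 100.0 18.0 92.0 -11.0 12.0
163 8 94.0 100.0 10.0 23.0 -9.0 3.0
164 9 84.0 99.0 7.0 31.0 -10.0 3.0
165 9 81.0 93.0 5.0 46.0 -10.0 3.0
166 9 77.0 91.0 8.0 34.0 -9.0 2.0
167 8 74.0 86.0 5.0 29.0 -10.0 2.0
168 8 77.0 83.0 9.0 35.0 -11.0 1.0
169 8 74.0 83.0 5.0 50.0 -10.0 1.0
170 8 71.0 76.0 3.0 45.0 -11.0 0.0
171 8 65.0 72.0 4.0 37.0 -10.0 0.0
172 8 58.0 68.0 10.0 38.0 -9.0 0.0
173 6 57.0 67.0 9.0 29.0 -10.0 0.0
174 6 57.0 62.0 6.0 22.0 -10.0 1.0
175 4 53.0 60.0 8.0 47.0 -8.0 -4.0
177 2 29.0 29.0 81.0 94.0 18.0 5.0
178 6 27.0 31.0 79.0 93.0 14.0 1.0
179 6 25.0 30.0 78.0 89.0 10.0 0.0
180 6 26.0 31.0 69.0 92.0 2.0 -1.0
181 7 20.0 29.0 67.0 89.0 -1.0 -0.0
182 7 15.0 31.0 61.0 146.0 -9.0 -2.0
183 6 27.0 29.0 64.0 168.0 -12.0 -1.0
184 6 21.0 30.0 70.0 194.0 -18.0 -2.0
185 1 15.0 15.0 67.0 67.0 -1.0 -7.0
186 2 10.0 23.0 63.0 112.0 -9.0 -7.0
188 1 16.0 16.0 67.0 67.0 -18.0 -8.0
191 11 71.0 82.0 44.0 107.0 -1.0 12.0
192 11 67.0 80.0 43.0 119.0 -0.0 11.0
193 11 66.0 75.0 44.0 132.0 0.0 11.0
194 11 62.0 74.0 44.0 138.0 -0.0 11.0
195 11 59.0 70.0 43.0 139.0 1.0 10.0
196 11 57.0 67.0 45.0 144.0 1.0 9.0
197 11 56.0 64.0 43.0 147.0 1.0 9.0
198 10 60.0 63.0 44.0 145.0 2.0 10.0
199 9 56.0 60.0 50.0 92.0 1.0 10.0
200 10 53.0 57.0 68.0 99.0 0.0 10.0
207 17 26.0 30.0 100.0 188.0 1.0 -4.0
208 17 25.0 29.0 98.0 186.0 0.0 0.0
209 17 26.0 30.0 98.0 170.0 0.0 4.0
210 17 26.0 28.0 98.0 138.0 -1.0 8.0
211 17 22.0 26.0 101.0 113.0 -0.0 9.0
212 17 19.0 23.0 103.0 108.0 -0.0 8.0
213 17 18.0 20.0 102.0 109.0 0.0 9.0
214 17 13.0 17.0 103.0 108.0 0.0 9.0
215 15 11.0 14.0 103.0 107.0 1.0 9.0
216 9 10.0 12.0 105.0 107.0 -2.0 10.0
```

The tips measure about z = 53 mm with the TCP reading 34 mm. So they stand 19 mm behind the reported TCP, not ahead of it as the text says. I'll cross-check with the wrist camera's own depth.

```bash
python3 -c "
from h import *
for n in ('w1','w2'):
  c=load(n);W=cloud(c);Z=W[...,2]
  for v in range(228,330,6):
    for u in (240,236,400,322,330,315):
      if c['depth'][v,u]>0 and c['depth'][v,u]<.3: print(n,v,u,(W[v,u]*1000).round(0),c['depth'][v,u].round(3))
  print(-c['R'].T@c['t'],c['R'])
c=load('w2');W=cloud(c)
m=(c['depth']>0)&(W[...,2]<.1)&(c['img'].mean(-1)<60)&(W[...,2]>.035)
P=W[m];print(m.sum(),np.percentile(P[:,2],[0,1,5,20]).round(4))
" | head -60
```

```text
w1 234 236 [396. 129. 173.] 0.174
w1 240 240 [399. 130. 175.] 0.173
w1 240 236 [397. 130. 180.] 0.168
w1 240 400 [449. 206. 176.] 0.172
w1 246 240 [400. 132. 184.] 0.164
w1 246 236 [399. 129. 182.] 0.166
w1 252 240 [402. 133. 189.] 0.159
w1 252 236 [400. 132. 191.] 0.157
w1 252 400 [453. 203. 179.] 0.17
w1 258 240 [404. 131. 190.] 0.159
w1 258 236 [402. 132. 195.] 0.154
w1 258 400 [455. 201. 181.] 0.169
w1 264 240 [407. 129. 190.] 0.161
w1 264 236 [404. 131. 197.] 0.153
w1 264 400 [458. 200. 182.] 0.169
w1 270 240 [409. 128. 192.] 0.16
w1 270 236 [406. 129. 197.] 0.154
w1 270 400 [461. 198. 182.] 0.17
w1 276 240 [412. 126. 193.] 0.159
w1 276 236 [409. 127. 198.] 0.154
w1 276 400 [464. 196. 183.] 0.171
w1 282 240 [392. 161. 253.] 0.091
w1 282 236 [391. 160. 253.] 0.091
w1 282 400 [418. 202. 253.] 0.092
w1 282 322 [405. 182. 254.] 0.09
w1 282 330 [406. 184. 254.] 0.09
w1 282 315 [404. 180. 253.] 0.092
w1 288 240 [392. 162. 256.] 0.089
w1 288 400 [418. 201. 256.] 0.088
w1 288 322 [406. 182. 255.] 0.089
w1 288 330 [407. 184. 256.] 0.089
w1 288 315 [405. 180. 255.] 0.089
w1 294 240 [394. 
[... 284 characters left out ...]
088
w1 300 322 [408. 181. 258.] 0.088
w1 300 330 [409. 182. 257.] 0.088
w1 300 315 [406. 179. 258.] 0.087
w1 306 240 [396. 159. 258.] 0.089
w1 306 236 [396. 158. 257.] 0.089
w1 306 400 [422. 198. 257.] 0.089
w1 306 322 [410. 179. 257.] 0.089
w1 306 330 [410. 181. 258.] 0.088
w1 306 315 [408. 178. 258.] 0.089
[0.36156676 0.21062942 0.33208929] [[ 0.5428835   0.839806   -0.00184054]
 [ 0.7994736  -0.51613753  0.30731744]
 [ 0.25713706 -0.16830903 -0.95160528]]
w2 228 240 [406. 108.   1.] 0.234
w2 228 236 [404. 105.   0.] 0.235
w2 228 400 [473. 212.  -0.] 0.235
w2 228 322 [430. 168.  28.] 0.205
w2 228 330 [433. 172.  29.] 0.204
w2 228 315 [427. 164.  29.] 0.204
w2 234 240 [410. 105.   2.] 0.235
```

Confirmed. In w1 the wrist depth also puts the tips at about 169–173 mm with the TCP at 149 mm. So tip z = reported z + 19 mm, and I'll open and go down to z = -0.003 (tips at 16 mm).

Emit:
step_arm --targets '[{"dx": 0,"dy": 0,"dz": 0,"rx": 0,"ry": 0,"rz": 0},{"dx": 0,"dy": 0,"dz": 0,"rx": 0,"ry": 0,"rz": 0},{"dx": 0,"dy": 0,"dz": 0,"rx": 0,"ry": 0,"rz": 0},{"dx": 0,"dy": 0,"dz": 0.005,"rx": 0,"ry": 0,"rz": 0},{"dx": 0,"dy": 0,"dz": 0.014,"rx": 0,"ry": 0,"rz": 0}]' --gripper 0.6

```text
time: 4.1
position: [0.4328, 0.1675, 0.0199]
tool_rot: [0.281, 0.96, 0.0, 0.001]
ft_force: [0.0, -1.2, -1.4]
grip_width: 0.0426
```

```bash
python3 -c "
from h import *
go([.4323,.1674,-.003],147.4)"
```

```text
t 4.1 pos [0.4328 0.1675 0.0199] shift mm [ 0.4 -0.3 22.9] rot [ 0.04  0.06 -0.  ] ft [ 0.  -1.2 -1.4] w 42.6
```

Emit:
step_arm --targets '[{"dx": 0,"dy": 0,"dz": 0.008,"rx": 0,"ry": 0,"rz": 0},{"dx": 0,"dy": 0,"dz": 0.016,"rx": 0,"ry": 0,"rz": 0},{"dx": 0,"dy": 0,"dz": 0.0225,"rx": 0,"ry": 0,"rz": 0},{"dx": 0.0004,"dy": 0,"dz": 0.0228,"rx": 0,"ry": 0,"rz": 0},{"dx": 0.0004,"dy": 0,"dz": 0.0228,"rx": 0,"ry": 0,"rz": 0}]' --gripper 0.6

```text
time: 4.72
position: [0.4324, 0.1677, -0.0029]
tool_rot: [0.281, 0.96, 0.0, 0.001]
ft_force: [0.1, 0.1, -0.7]
grip_width: 0.0523
```

Emit:
step_arm --targets '[{"dx": 0,"dy": 0,"dz": 0,"rx": 0,"ry": 0,"rz": 0},{"dx": 0,"dy": 0,"dz": 0,"rx": 0,"ry": 0,"rz": 0},{"dx": 0,"dy": 0,"dz": 0,"rx": 0,"ry": 0,"rz": 0},{"dx": 0,"dy": 0,"dz": 0,"rx": 0,"ry": 0,"rz": 0},{"dx": 0,"dy": 0,"dz": 0,"rx": 0,"ry": 0,"rz": 0}]' --gripper 0 --force 40

```text
time: 5.35
position: [0.4325, 0.1677, -0.0028]
tool_rot: [0.281, 0.96, 0.0, 0.001]
ft_force: [0.3, 0.4, 0.6]
grip_width: 0.0154
```

```bash
python3 -c "
from h import *
p=st(34); print(p)
go([.4323,.1674,.1],147.4); go([*p,.1],189.6)"
```

```text
[0.59247613 0.01062986]
t 5.35 pos [ 0.4325  0.1677 -0.0028] shift mm [-1.000e-01 -3.000e-01 -1.028e+02] rot [ 0.05  0.06 -0.  ] ft [0.3 0.4 0.6] w 15.4
t 5.35 pos [ 0.4325  0.1677 -0.0028] shift mm [-219.5  -46.1 -102.6] rot [ 2.00e-02  8.00e-02 -4.22e+01] ft [0.3 0.4 0.6] w 15.4
```

Gripped at 15.4 mm. Lifting now.

Emit:
step_arm --targets '[{"dx": 0,"dy": 0,"dz": -0.008,"rx": 0,"ry": 0,"rz": 0},{"dx": 0,"dy": 0,"dz": -0.03,"rx": 0,"ry": 0,"rz": 0},{"dx": 0,"dy": 0,"dz": -0.06,"rx": 0,"ry": 0,"rz": 0},{"dx": 0,"dy": 0,"dz": -0.09,"rx": 0,"ry": 0,"rz": 0},{"dx": 0,"dy": 0,"dz": -0.103,"rx": 0,"ry": 0,"rz": 0}]'

```text
time: 5.98
position: [0.433, 0.1678, 0.1019]
tool_rot: [0.281, 0.96, 0.001, 0.002]
ft_force: [0.4, 0.8, -1.3]
grip_width: 0.0157
```

```bash
python3 -c "
from h import *
p=st(40); print(p)
go([*p,.1],189.6)
c=snap('wrist','w3.png')"
```

```text
[0.58656016 0.00962925]
t 5.97 pos [0.433  0.1678 0.1019] shift mm [-214.6  -50.5    2.4] rot [  0.08   0.23 -42.2 ] ft [ 0.4  0.8 -1.3] w 15.7
```

View pics/w3.png

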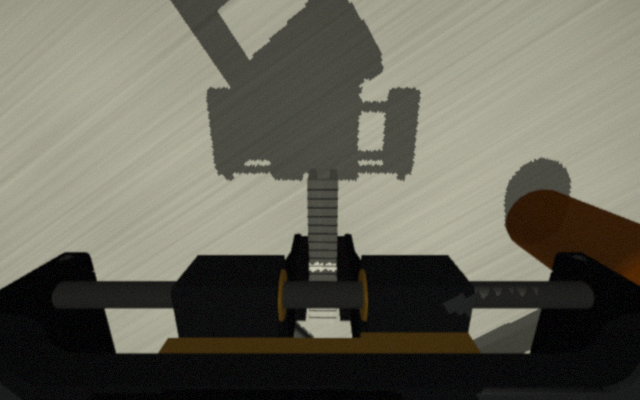

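The wrist view shows the stick square in the jaws at (323,230). Next I'll carry it above the stapler, slightly nose-side.

Emit:
step_arm --targets '[{"dx": -0.03,"dy": -0.006,"dz": 0,"rx": 0,"ry": 0,"rz": -6},{"dx": -0.08,"dy": -0.018,"dz": 0,"rx": 0,"ry": 0,"rz": -16},{"dx": -0.135,"dy": -0.031,"dz": 0,"rx": 0,"ry": 0,"rz": -26},{"dx": -0.185,"dy": -0.043,"dz": 0,"rx": 0,"ry": 0,"rz": -36},{"dx": -0.2146,"dy": -0.0505,"dz": 0.002,"rx": 0.1,"ry": 0.2,"rz": -42.2}]'

```text
time: 6.65
position: [0.5886, 0.0075, 0.1002]
tool_rot: [-0.085, 0.996, -0.0, 0.001]
ft_force: [1.0, 0.2, -1.3]
grip_width: 0.0156
```

Emit:
step_arm --targets '[{"dx": 0,"dy": 0,"dz": 0,"rx": 0,"ry": 0,"rz": 0},{"dx": 0,"dy": 0,"dz": 0,"rx": 0,"ry": 0,"rz": 0},{"dx": 0,"dy": 0,"dz": 0,"rx": 0,"ry": 0,"rz": 0},{"dx": 0,"dy": 0,"dz": 0,"rx": 0,"ry": 0,"rz": 0},{"dx": 0,"dy": 0,"dz": 0,"rx": 0,"ry": 0,"rz": 0}]'

```text
time: 7.28
position: [0.5883, 0.0082, 0.1004]
tool_rot: [-0.085, 0.996, -0.0, 0.001]
ft_force: [0.3, -0.1, -0.3]
grip_width: 0.0157
```

```bash
python3 -c "
from h import *
p=st(34); print(p)
go([*p,.1],189.6)
for n in ('wrist','scene','side'): c=snap(n,n+'4.png')
a=cv2.imread('pics/scene4.png')[150:300,270:420];b=cv2.imread('pics/side4.png')[140:290,270:420]
cv2.imwrite('pics/z4.png',cv2.resize(np.hstack([a,b]),(800,400)))
"
```

```text
[0.59247613 0.01062986]
t 7.28 pos [0.5883 0.0082 0.1004] shift mm [-4.5  1.7  0.4] rot [-0.05  0.1   0.17] ft [ 0.3 -0.1 -0.3] w 15.7
```

View pics/z4.png

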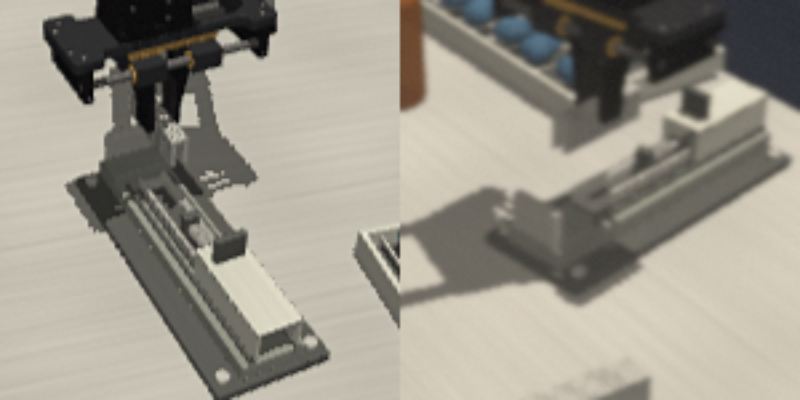

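View pics/wrist4.png

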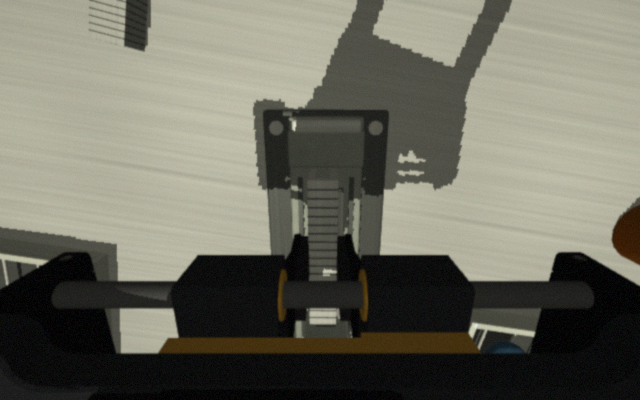

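The wrist view shows the stapler's base edges at columns 266 and 388 (centre 327) and the stick at 323, roughly aligned. I'll measure the lateral offset and angle of stick to stapler in this one camera's cloud.

```bash
python3 -c "
from h import *
c=load('wrist4');S=toS(cloud(c))*1000;x,y,z=S[...,0],S[...,1],S[...,2]
def edges(m,name,lo,hi,st=6):
  res=[]
  for a in np.arange(lo,hi,st):
    k=m&(x>=a)&(x<a+st)
    if k.sum()>4:
      q=y[k]; res.append((a+st/2,q.min(),q.max(),(q.min()+q.max())/2,k.sum()))
  r=np.array(res).round(1); print(name);print(r)
  if len(r)>3: print('fit',np.polyfit(r[:,0],r[:,3],1), 'angle deg',np.degrees(np.polyfit(r[:,0],r[:,3],1)[0]))
edges((z>123)&(z<136)&(abs(y)<14),'stick',-20,130)
edges((z>4)&(z<16)&(abs(y)<75),'base',-20,150)
edges((z>60)&(z<69)&(abs(y)<40),'clinch',80,130)
edges((z>31)&(z<44)&(abs(y)<32),'nose block',60,120)
k=(z>123)&(z<136)&(abs(y)<14);print(np.percentile(x[k],[0,1,50,99,100]),np.median(z[k]))
"
```

```text
stick
[[-5.00e+00 -5.00e+00  1.03e+01  2.70e+00  1.25e+02]
 [ 1.00e+00 -5.40e+00  1.08e+01  2.70e+00  2.23e+02]
 [ 7.00e+00 -5.30e+00  1.08e+01  2.70e+00  5.90e+01]
 [ 2.50e+01 -5.00e+00  1.05e+01  2.80e+00  1.35e+02]
 [ 3.10e+01 -5.00e+00  1.05e+01  2.80e+00  2.57e+02]
 [ 3.70e+01 -4.90e+00  1.04e+01  2.80e+00  2.67e+02]
 [ 4.30e+01 -4.80e+00  1.04e+01  2.80e+00  2.63e+02]
 [ 4.90e+01 -1.38e+01  1.40e+01  1.00e-01  4.99e+02]
 [ 5.50e+01 -5.20e+00  1.08e+01  2.80e+00  2.96e+02]
 [ 6.10e+01 -5.00e+00  1.08e+01  2.90e+00  3.03e+02]
 [ 6.70e+01 -4.90e+00  1.11e+01  3.10e+00  3.22e+02]
 [ 7.30e+01 -4.80e+00  1.11e+01  3.10e+00  3.31e+02]
 [ 7.90e+01 -4.70e+00  1.10e+01  3.20e+00  3.40e+02]
 [ 8.50e+01 -4.90e+00  1.09e+01  3.00e+00  2.25e+02]]
fit [0.00347795 2.52752888] angle deg 0.19927204617259367
base
[[-1.70e+01 -5.39e+01  5.43e+01  2.00e-01  2.18e+02]
 [-1.10e+01 -5.49e+01  5.52e+01  1.00e-01  2.42e+02]
 [-5.00e+00 -5.40e+01  5.49e+01  4.00e-01  2.41e+02]
 [ 1.00e+00 -5.46e+01  5.43e+01 -2.00e-01  2.45e+02]
 [ 7.00e+00 -5.47e+01  5.52e+01  3.00e-01  2.55e+02]
 [ 1.30e+01 -5.39e+01  
[... 1087 characters left out ...]
e-01  6.35e+02]
 [ 1.13e+02 -2.34e+01  2.46e+01  6.00e-01  1.33e+02]]
nose block
[[ 6.30e+01 -2.91e+01  2.98e+01  3.00e-01  9.40e+01]
 [ 6.90e+01 -2.97e+01  3.05e+01  4.00e-01  1.44e+02]
 [ 7.50e+01 -3.04e+01  3.14e+01  5.00e-01  5.54e+02]
 [ 8.10e+01 -3.03e+01  3.13e+01  5.00e-01  5.56e+02]
 [ 8.70e+01 -2.99e+01  3.11e+01  6.00e-01  5.42e+02]
 [ 9.30e+01 -3.05e+01  3.08e+01  2.00e-01  5.99e+02]
 [ 9.90e+01 -3.03e+01  3.07e+01  2.00e-01  2.61e+02]
 [ 1.05e+02 -2.90e+01  3.02e+01  6.00e-01  5.00e+00]
 [ 1.11e+02 -2.96e+01  2.93e+01 -1.00e-01  6.10e+01]]
fit [-0.00527778  0.81472222] angle deg -0.30239439187460093
[-6.23400711 -4.57862598 51.83617635 84.45001816 84.81339944] 131.77900769766077
```

In that cloud the stapler's centre line is at y = +0.3 mm and the stick at +2.8 mm, with 0.06° between them. So I need +2.5 mm in tool y. The stick spans x -6..85, with the follower face near -21. Lowering in stages, free of the follower.

Emit:
step_arm --targets '[{"dx": 0,"dy": 0.0025,"dz": 0.005,"rx": 0,"ry": 0,"rz": 0},{"dx": 0,"dy": 0.0025,"dz": 0.018,"rx": 0,"ry": 0,"rz": 0},{"dx": 0,"dy": 0.0025,"dz": 0.03,"rx": 0,"ry": 0,"rz": 0},{"dx": 0,"dy": 0.0025,"dz": 0.035,"rx": 0,"ry": 0,"rz": 0},{"dx": 0,"dy": 0.0025,"dz": 0.035,"rx": 0,"ry": 0,"rz": 0}]'

```text
time: 8.05
position: [0.5878, 0.0102, 0.0645]
tool_rot: [-0.085, 0.996, -0.0, 0.0]
ft_force: [0.1, -0.3, -1.1]
grip_width: 0.0156
```

```bash
cat > al.py <<'E'
from h import *
def al(f,zs):
  c=snap('wrist',f);S=toS(cloud(c))*1000;x,y,z=S[...,0],S[...,1],S[...,2]
  def e(m,lo,hi,w):
    r=[]
    for a in np.arange(lo,hi,4):
      k=m&(x>=a)&(x<a+4)
      if k.sum()>8 and abs(np.ptp(y[k])-w)<3: r.append((a+2,(y[k].min()+y[k].max())/2))
    r=np.array(r); p=np.polyfit(r[:,0],r[:,1],1) if len(r)>2 else None; print(len(r),r.mean(0).round(2) if len(r) else '',np.degrees(p[0]).round(2) if p is not None else '')
  k=(abs(z-zs)<6)&(abs(y)<12); print('stick x',np.percentile(x[k],[0.5,99.5]).round(1),'z',np.median(z[k]).round(1)); e(k,-20,130,16); e((z>4)&(z<16)&(abs(y)<75),-20,130,109.5)
E
python3 -c "
from al import *
go([*st(38.5),.0402],189.6)
al('w5.png',97)"
```

```text
t 8.05 pos [0.5878 0.0102 0.0645] shift mm [-0.2 -0.4 24.3] rot [-0.02  0.02  0.13] ft [ 0.1 -0.3 -1.1] w 15.6
stick x [-5.  84.6] z 95.9
18 [44.44  0.82] 0.2
30 [56.    0.39] 0.15
```

Emit:
step_arm --targets '[{"dx": 0,"dy": 0.0004,"dz": 0.005,"rx": 0,"ry": 0,"rz": 0},{"dx": 0,"dy": 0.0004,"dz": 0.012,"rx": 0,"ry": 0,"rz": 0},{"dx": 0,"dy": 0.0004,"dz": 0.019,"rx": 0,"ry": 0,"rz": 0},{"dx": 0,"dy": 0.0004,"dz": 0.024,"rx": 0,"ry": 0,"rz": 0},{"dx": 0,"dy": 0.0004,"dz": 0.024,"rx": 0,"ry": 0,"rz": 0}]'

```text
time: 8.72
position: [0.5877, 0.0106, 0.0404]
tool_rot: [-0.085, 0.996, -0.0, 0.0]
ft_force: [0.5, -0.1, -0.6]
grip_width: 0.0153
```

```bash
python3 -c "
from al import *
go([*st(38.5),.0402],189.6)
al('w6.png',72)
for n in ('scene','side'): c=snap(n,n+'6.png')
a=cv2.imread('pics/scene6.png')[150:300,270:420];b=cv2.imread('pics/side6.png')[140:290,270:420]
cv2.imwrite('pics/z6.png',cv2.resize(np.hstack([a,b]),(800,400)))
"
```

```text
t 8.72 pos [0.5877 0.0106 0.0404] shift mm [-0.2 -0.8  0.2] rot [-0.02  0.01  0.14] ft [ 0.5 -0.1 -0.6] w 15.3
stick x [-4.8 84.6] z 71.8
18 [44.44  0.42] 0.19
27 [62.    0.37] 0.15
```

View pics/z6.png

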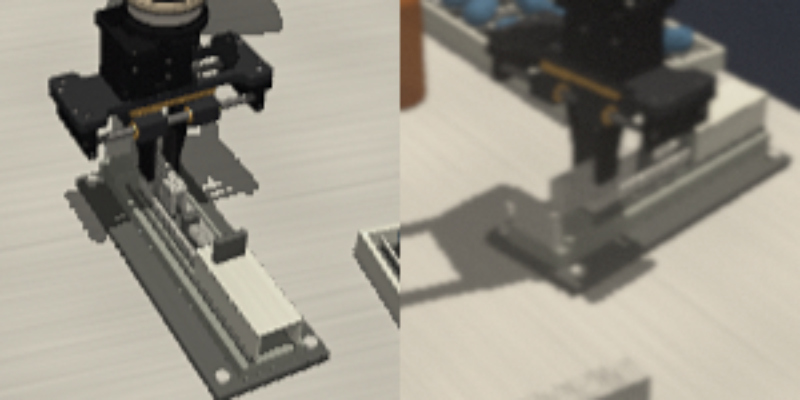

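The stick is aligned laterally to 0.05 mm, with its underside about 43 mm above the bench. Pushing back toward the follower.

Emit:
step_arm --targets '[{"dx": -0.004,"dy": 0,"dz": 0,"rx": 0,"ry": 0,"rz": 0},{"dx": -0.009,"dy": 0,"dz": 0,"rx": 0,"ry": 0,"rz": 0},{"dx": -0.014,"dy": 0,"dz": 0,"rx": 0,"ry": 0,"rz": 0},{"dx": -0.018,"dy": 0,"dz": 0,"rx": 0,"ry": 0,"rz": 0},{"dx": -0.02,"dy": 0,"dz": 0,"rx": 0,"ry": 0,"rz": 0}]'

```text
time: 9.5
position: [0.6068, 0.0139, 0.0409]
tool_rot: [-0.085, 0.996, -0.0, -0.001]
ft_force: [-3.8, -1.9, 0.6]
grip_width: 0.0155
```

```bash
python3 -c "
from al import *
go([*st(-1),.0402],189.6)
o=telemetry.get_obs(); print(toS(o['position'])*1000, o['ft_force'][:2]@F, o['ft_force'][:2]@L)"
```

```text
t 9.5 pos [0.6068 0.0139 0.0409] shift mm [-20.3  -0.9   0.7] rot [-0.02 -0.08  0.16] ft [-3.8 -1.9  0.6] w 15.5
[19.33796951 -0.84500755 40.9163003 ] 4.045638443025987 1.216138327669696
```

Contact with the follower at about 4 N. Continuing back.

Emit:
step_arm --targets '[{"dx": -0.004,"dy": 0,"dz": 0.0003,"rx": 0,"ry": 0,"rz": 0},{"dx": -0.008,"dy": 0,"dz": 0.0005,"rx": 0,"ry": 0,"rz": 0},{"dx": -0.012,"dy": 0,"dz": 0.0005,"rx": 0,"ry": 0,"rz": 0},{"dx": -0.015,"dy": 0,"dz": 0.0005,"rx": 0,"ry": 0,"rz": 0},{"dx": -0.018,"dy": 0,"dz": 0.0005,"rx": 0,"ry": 0,"rz": 0}]'

```text
time: 10.12
position: [0.6236, 0.0171, 0.0402]
tool_rot: [-0.085, 0.996, -0.0, -0.002]
ft_force: [-5.6, -1.5, 2.1]
grip_width: 0.0154
```

```bash
python3 -c "
from al import *
go([*st(-1),.0402],189.6)
o=telemetry.get_obs(); print(toS(o['position'])*1000, o['ft_force'][:2]@F, o['ft_force'][:2]@L)
al('w7.png',72)"
```

```text
t 10.12 pos [0.6236 0.0171 0.0402] shift mm [-3.2 -1.2 -0.1] rot [ 0.01 -0.22  0.17] ft [-5.6 -1.5  2.1] w 15.4
[ 2.24157929 -1.14837823 40.16224113] 5.808468012886784 0.5574784103136775
stick x [-41.5  48.2] z 71.6
14 [21.14  0.08] 0.39
34 [48.    0.29] 0.11
```

Emit:
step_arm --targets '[{"dx": -0.001,"dy": 0,"dz": 0,"rx": 0,"ry": 0,"rz": 0},{"dx": -0.002,"dy": 0,"dz": 0,"rx": 0,"ry": 0,"rz": 0},{"dx": -0.003,"dy": 0,"dz": 0,"rx": 0,"ry": 0,"rz": 0},{"dx": -0.004,"dy": 0,"dz": 0,"rx": 0,"ry": 0,"rz": 0},{"dx": -0.0045,"dy": 0,"dz": 0,"rx": 0,"ry": 0,"rz": 0}]'

```text
time: 10.8
position: [0.6273, 0.0178, 0.04]
tool_rot: [-0.085, 0.996, -0.0, -0.003]
ft_force: [-6.5, -1.8, 2.0]
grip_width: 0.0156
```

```bash
python3 -c "
from al import *
go([*st(-1),.0402],189.6)
o=telemetry.get_obs(); print(toS(o['position'])*1000, o['ft_force'][:2]@F, o['ft_force'][:2]@L)
"
```

```text
t 10.8 pos [0.6273 0.0178 0.04  ] shift mm [ 0.5 -1.3 -0.2] rot [ 0.02 -0.35  0.18] ft [-6.5 -1.8  2. ] w 15.6
[-1.50867668 -1.27156495 40.04277483] 6.733040365983558 0.6540479181472085
```

Emit:
step_arm --targets '[{"dx": -0.0004,"dy": 0,"dz": 0,"rx": 0,"ry": 0,"rz": 0},{"dx": -0.0008,"dy": 0,"dz": 0,"rx": 0,"ry": 0,"rz": 0},{"dx": -0.0012,"dy": 0,"dz": 0,"rx": 0,"ry": 0,"rz": 0},{"dx": -0.0016,"dy": 0,"dz": 0,"rx": 0,"ry": 0,"rz": 0},{"dx": -0.002,"dy": 0,"dz": 0,"rx": 0,"ry": 0,"rz": 0}]'

```text
time: 11.42
position: [0.6279, 0.018, 0.0398]
tool_rot: [-0.085, 0.996, -0.0, -0.005]
ft_force: [-6.7, -3.1, 2.1]
grip_width: 0.0158
```

```bash
python3 -c "
from al import *
go([*st(-1),.0402],189.6)
o=telemetry.get_obs(); print(toS(o['position'])*1000, o['ft_force'][:2]@F, o['ft_force'][:2]@L)
"
```

```text
t 11.43 pos [0.6279 0.018  0.0398] shift mm [ 1.1 -1.3 -0.4] rot [ 0.04 -0.54  0.2 ] ft [-6.7 -3.1  2.1] w 15.8
[-2.13552484 -1.35224165 39.83085067] 7.151635062698368 1.9041170943016659
```

Emit:
step_arm --targets '[{"dx": -0.0004,"dy": 0,"dz": 0,"rx": 0,"ry": -0.2,"rz": 0},{"dx": -0.0008,"dy": 0,"dz": 0,"rx": 0,"ry": -0.4,"rz": 0},{"dx": -0.0012,"dy": 0,"dz": 0,"rx": 0,"ry": -0.6,"rz": 0},{"dx": -0.0016,"dy": 0,"dz": 0,"rx": 0,"ry": -0.7,"rz": 0},{"dx": -0.002,"dy": 0,"dz": 0,"rx": 0,"ry": -0.7,"rz": 0}]'

```text
time: 12.05
position: [0.6282, 0.0181, 0.0394]
tool_rot: [-0.085, 0.996, 0.001, -0.0]
ft_force: [-6.4, -3.2, 1.2]
grip_width: 0.0153
```

```bash
python3 -c "
from al import *
go([*st(-1),.0402],189.6)
o=telemetry.get_obs(); print(toS(o['position'])*1000, o['ft_force'][:2]@F, o['ft_force'][:2]@L)
al('w8.png',72)
for n in ('scene','side'): c=snap(n,n+'8.png')
a=cv2.imread('pics/scene8.png')[150:300,270:420];b=cv2.imread('pics/side8.png')[140:290,270:420]
cv2.imwrite('pics/z8.png',cv2.resize(np.hstack([a,b]),(800,400)))
cv2.imwrite('pics/w8z.png',cv2.resize(cv2.imread('pics/w8.png')[90:350,200:450],None,fx=3,fy=2.2))
"
```

```text
t 12.05 pos [0.6282 0.0181 0.0394] shift mm [ 1.5 -1.4 -0.8] rot [ 0.07 -0.05  0.21] ft [-6.4 -3.2  1.2] w 15.3
[-2.49814234 -1.44896511 39.41801552] 6.80696957486367 2.076270003153181
stick x [-46.   43.5] z 70.8
15 [12.4  -0.15] 0.28
34 [48.    0.32] 0.19
```

View pics/z8.png

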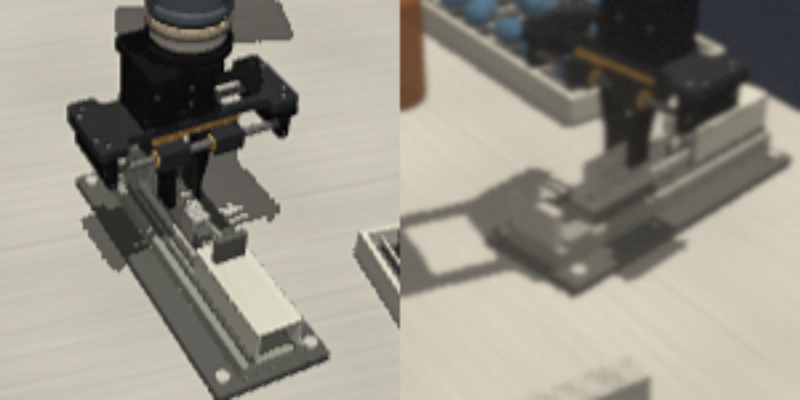

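View pics/w8z.png

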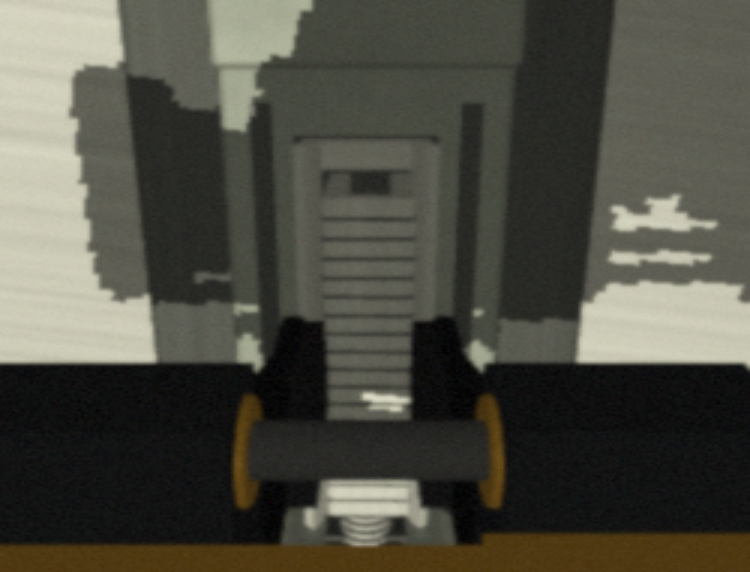

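The wrist zoom shows the sill bar at zoom row ~155, just ahead of the stick's hollow front end at row ~182. The scene crop shows the follower pushed near the rail. I'll compare the sill edge with the stick's front face in the cloud.

```bash
python3 -c "
from h import *
for n in ('w8','w7'):
  c=load(n);S=toS(cloud(c))*1000;x,y,z=S[...,0],S[...,1],S[...,2]
  print(n,'cam',toS(-c['R'].T@c['t'])*1000)
  for u in (316,325,332):
    for v in range(146,186,2):
      print(u,v,S[v,u].round(1),end=';')
    print()
"
```

```text
w8 cam [8.20171259e+01 2.15046926e-01 2.21952845e+02]
316 146 [55.2  3.9 31.1];316 148 [53.7  4.  29.9];316 150 [52.6  4.  30.9];316 152 [51.5  3.9 31.8];316 154 [51.9  3.8 41.8];316 156 [50.4  3.8 40. ];316 158 [49.2  3.8 40.1];316 160 [48.   3.8 40.2];316 162 [46.6  3.8 39.5];316 164 [45.5  3.8 40.2];316 166 [44.2  3.8 39.7];316 168 [41.6  3.9 33.5];316 170 [43.4  3.7 47.5];316 172 [42.8  3.6 50.2];316 174 [42.1  3.6 52.1];316 176 [40.5  3.6 50.6];316 178 [39.3  3.6 50.4];316 180 [43.1  3.2 70.1];316 182 [42.3  3.2 71.1];316 184 [41.   3.2 70.1];
325 146 [55.  -1.7 30. ];325 148 [54.  -1.7 31.5];325 150 [52.6 -1.7 30.4];325 152 [51.7 -1.7 33. ];325 154 [51.7 -1.6 40.8];325 156 [50.2 -1.7 39.1];325 158 [49.2 -1.7 39.9];325 160 [48.  -1.7 40.5];325 162 [46.8 -1.7 40.5];325 164 [45.5 -1.7 40.1];325 166 [44.6 -1.7 41.9];325 168 [41.8 -1.8 34.5];325 170 [40.8 -1.8 35.6];325 172 [39.  -1.8 33.3];325 174 [38.1 -1.8 35.3];325 176 [36.8 -1.8 35.2];325 178 [35.1 -1.8 33.7];325 180 [43.2 -1.4 70.2];325 182 [42.3 -1.4 70.9];325 184 [41.2 -1.4 71. ];
332 146 [55.2 -6.1 31. ];332 148 [53.9 -6.1 
[... 1307 characters left out ...]
25 170 [46.3 -1.5 40.1];325 172 [45.  -1.5 39.7];325 174 [44.1 -1.5 41.5];325 176 [41.1 -1.5 34.3];325 178 [39.9 -1.5 34.6];325 180 [48.  -1.2 71.7];325 182 [47.1 -1.2 72.5];325 184 [45.8 -1.2 71.4];
332 146 [59.6 -5.9 29.5];332 148 [58.4 -5.9 29.6];332 150 [57.3 -5.9 30.8];332 152 [55.9 -5.9 30.4];332 154 [54.6 -6.  30.2];332 156 [53.1 -6.  29.1];332 158 [52.  -6.  29.9];332 160 [51.9 -5.8 36.5];332 162 [51.3 -5.7 39.7];332 164 [50.2 -5.7 40.5];332 166 [48.7 -5.8 39.4];332 168 [47.6 -5.8 40.2];332 170 [48.  -5.5 47.5];332 172 [47.9 -5.4 52.6];332 174 [47.7 -5.3 56.8];332 176 [47.8 -5.1 62. ];332 178 [48.  -4.9 67.6];332 180 [48.  -4.8 71.8];332 182 [46.8 -4.8 71.3];332 184 [45.9 -4.8 72. ];
```

The sill's inner edge is at x = 43.8 (outer 51.8, 8 mm apart as stated) and the stick's front is at 43.4. The spring is still at about 7 N, so the hard stop isn't reached. It needs about 1.4 mm more, plus a 0.5 mm lateral correction.

Emit:
step_arm --targets '[{"dx": -0.001,"dy": -0.0005,"dz": -0.0005,"rx": 0,"ry": -0.1,"rz": 0},{"dx": -0.002,"dy": -0.001,"dz": -0.0008,"rx": 0,"ry": -0.2,"rz": 0},{"dx": -0.0025,"dy": -0.001,"dz": -0.0008,"rx": 0,"ry": -0.2,"rz": 0},{"dx": -0.003,"dy": -0.001,"dz": -0.0008,"rx": 0,"ry": -0.2,"rz": 0},{"dx": -0.003,"dy": -0.001,"dz": -0.0008,"rx": 0,"ry": -0.2,"rz": 0}]'

```text
time: 12.82
position: [0.6291, 0.0182, 0.0395]
tool_rot: [-0.086, 0.996, 0.001, -0.001]
ft_force: [-5.6, 0.3, 0.2]
grip_width: 0.0156
```

```bash
cat >> al.py <<'E'
def gap(f):
  c=load(f);S=toS(cloud(c))*1000;x,y,z=S[...,0],S[...,1],S[...,2]
  k=(abs(abs(y)-6)<2.5)&(z>50)&(z<66)&(x>30)&(x<60); print('stick front',k.sum(),np.percentile(x[k],[10,50,90]).round(1))
  k=(abs(y)<7)&(z>37)&(z<43)&(x>40)&(x<60); print('sill',k.sum(),np.percentile(x[k],[1,5,50,95,99]).round(1))
E
python3 -c "
from al import *
go([*st(-1),.0402],189.6)
o=telemetry.get_obs(); print(toS(o['position'])*1000, o['ft_force'][:2]@F, o['ft_force'][:2]@L)
al('w9.png',72);gap('w8');gap('w9')
"
```

```text
t 12.82 pos [0.6291 0.0182 0.0395] shift mm [ 2.4 -1.3 -0.7] rot [ 0.16 -0.13  0.23] ft [-5.6  0.3  0.2] w 15.6
[-3.39290613 -1.32314876 39.5370329 ] 5.4840868202370965 -1.2134316486037449
stick x [-46.8  42.5] z 70.9
15 [12.4   0.03] 0.52
34 [48.    0.34] 0.18
stick front 106 [43.1 43.3 43.5]
sill 328 [43.6 43.8 47.9 51.7 51.8]
stick front 103 [42.2 42.4 42.6]
sill 333 [43.9 44.1 48.2 51.6 51.7]
```

The gap to the sill is now about 1.5 mm, mid-clearance. I'll lower while holding against the spring, with dx bias for the arm's compliance.

Emit:
step_arm --targets '[{"dx": -0.0013,"dy": -0.0003,"dz": 0.0005,"rx": 0,"ry": -0.2,"rz": 0.2},{"dx": -0.0013,"dy": -0.0003,"dz": 0.001,"rx": 0,"ry": -0.2,"rz": 0.3},{"dx": -0.0013,"dy": -0.0003,"dz": 0.0015,"rx": 0,"ry": -0.2,"rz": 0.3},{"dx": -0.0013,"dy": -0.0003,"dz": 0.002,"rx": 0,"ry": -0.2,"rz": 0.3},{"dx": -0.0013,"dy": -0.0003,"dz": 0.0025,"rx": 0,"ry": -0.2,"rz": 0.3}]'

```text
time: 13.5
position: [0.6287, 0.0183, 0.0367]
tool_rot: [-0.083, 0.997, 0.002, -0.001]
ft_force: [-7.0, -1.2, 3.1]
grip_width: 0.0157
```

```bash
python3 -c "
from al import *
go([*st(-1),.0311],189.6)
o=telemetry.get_obs(); print(toS(o['position'])*1000, o['ft_force'][:2]@F, o['ft_force'][:2]@L)
al('w10.png',69);gap('w10')
"
```

```text
t 13.5 pos [0.6287 0.0183 0.0367] shift mm [ 2.  -1.6  5.6] rot [ 0.21 -0.15 -0.05] ft [-7.  -1.2  3.1] w 15.7
[-3.027475   -1.55320352 36.74540107] 7.099847167740089 0.044224097910860426
stick x [-46.7 110.5] z 67.9
15 [12.4  -0.28] 0.22
34 [48.    0.34] 0.13
stick front 102 [42.5 42.7 42.9]
sill 356 [42.6 43.6 47.9 51.7 51.8]
```

Emit:
step_arm --targets '[{"dx": -0.0018,"dy": -0.0007,"dz": 0.0,"rx": 0,"ry": -0.2,"rz": 0},{"dx": -0.0018,"dy": -0.0007,"dz": 0.001,"rx": 0,"ry": -0.2,"rz": 0},{"dx": -0.0018,"dy": -0.0007,"dz": 0.002,"rx": 0,"ry": -0.2,"rz": 0},{"dx": -0.0018,"dy": -0.0007,"dz": 0.003,"rx": 0,"ry": -0.2,"rz": 0},{"dx": -0.0018,"dy": -0.0007,"dz": 0.0035,"rx": 0,"ry": -0.2,"rz": 0}]'

```text
time: 14.18
position: [0.6288, 0.0182, 0.0328]
tool_rot: [-0.083, 0.997, 0.002, -0.002]
ft_force: [-6.7, -1.1, 2.4]
grip_width: 0.0156
```

```bash
python3 -c "
from al import *
go([*st(-1),.0311],189.6)
o=telemetry.get_obs(); print(toS(o['position'])*1000, o['ft_force'][:2]@F, o['ft_force'][:2]@L)
al('w11.png',66);gap('w11')
"
```

```text
t 14.18 pos [0.6288 0.0182 0.0328] shift mm [ 2.1 -1.4  1.7] rot [ 0.27 -0.17 -0.03] ft [-6.7 -1.1  2.4] w 15.6
[-3.11168708 -1.38071201 32.8367228 ] 6.8338124961015545 -0.0010349034397668271
stick x [-55.4 110.6] z 64.2
15 [12.4  -0.05] 0.26
34 [48.    0.31] 0.15
stick front 515 [31.7 38.2 42.7]
sill 364 [42.4 42.7 47.6 51.7 51.7]
```

The stick is below the sill top, with its underside about 36 mm above the bench and no jam (fz 2 N). Now the last ~2 mm to the floor.

Emit:
step_arm --targets '[{"dx": -0.0015,"dy": -0.0003,"dz": 0.0003,"rx": 0.2,"ry": -0.2,"rz": 0},{"dx": -0.0015,"dy": -0.0003,"dz": 0.0008,"rx": 0.2,"ry": -0.2,"rz": 0},{"dx": -0.0015,"dy": -0.0003,"dz": 0.0013,"rx": 0.2,"ry": -0.2,"rz": 0},{"dx": -0.0015,"dy": -0.0003,"dz": 0.0018,"rx": 0.2,"ry": -0.2,"rz": 0},{"dx": -0.0015,"dy": -0.0003,"dz": 0.0023,"rx": 0.2,"ry": -0.2,"rz": 0}]'

```text
time: 14.85
position: [0.6287, 0.0183, 0.0311]
tool_rot: [-0.084, 0.996, 0.001, -0.002]
ft_force: [-8.4, -1.5, 9.4]
grip_width: 0.0152
```

```bash
python3 -c "
from al import *
go([*st(-1),.0311],189.6)
o=telemetry.get_obs(); print(toS(o['position'])*1000, o['ft_force'][:2]@F, o['ft_force'][:2]@L)
al('w12.png',63)
"
```

```text
t 14.85 pos [0.6287 0.0183 0.0311] shift mm [ 2.  -1.6  0. ] rot [ 0.11 -0.18  0.  ] ft [-8.4 -1.5  9.4] w 15.2
[-3.03979897 -1.55187778 31.12131377] 8.548961119532485 0.036935099789639596
stick x [-55.9 110.8] z 62.7
15 [12.4  -0.32] 0.23
34 [48.    0.38] 0.1
```

```bash
python3 -c "
from h import *
c=load('scene0');S=toS(cloud(c))*1000;x,y,z=S[...,0],S[...,1],S[...,2]
for a in range(-60,60,4):
  k=(abs(x)<20)&(y>=a)&(y<a+4)&(z>3)
  if k.sum(): print(a,z[k].max().round(),end='; ')
c=load('w12');S=toS(cloud(c))*1000;x,y,z=S[...,0],S[...,1],S[...,2]
r=[]
for a in range(-55,46,5):
  k=(x>=a)&(x<a+5)&(abs(y)<6)&(abs(z-62.5)<5)
  if k.sum()>10: r.append((a+2.5,np.median(z[k])));
r=np.array(r);print(r.round(1).tolist(),np.degrees(np.polyfit(r[:,0],r[:,1],1)[0]))
"
```

```text
-56 13.0; -52 15.0; -48 14.0; -44 15.0; -32 32.0; -28 35.0; -24 36.0; -16 49.0; -12 49.0; -8 37.0; -4 38.0; 0 37.0; 4 35.0; 8 47.0; 12 49.0; 16 34.0; 20 36.0; 24 37.0; 28 33.0; 32 31.0; 36 15.0; 40 15.0; 44 14.0; 48 14.0; 52 14.0; 56 7.0; [[-52.5, 60.5], [-47.5, 62.1], [-42.5, 62.5], [-37.5, 62.6], [-17.5, 62.5], [-12.5, 62.5], [-7.5, 62.6], [-2.5, 62.5], [2.5, 62.5], [7.5, 62.5], [12.5, 62.6], [17.5, 62.4], [22.5, 62.6], [27.5, 62.5], [32.5, 62.5], [37.5, 62.4], [42.5, 62.4]] 0.43885344533872983
```

Emit:
step_arm --targets '[{"dx": 0.0,"dy": 0,"dz": 0,"rx": 0.1,"ry": -0.15,"rz": 0},{"dx": 0.0,"dy": 0,"dz": 0,"rx": 0.1,"ry": -0.15,"rz": 0},{"dx": 0.0,"dy": 0,"dz": 0,"rx": 0.1,"ry": -0.15,"rz": 0},{"dx": 0.0,"dy": 0,"dz": 0,"rx": 0.1,"ry": -0.15,"rz": 0},{"dx": 0.0,"dy": 0,"dz": 0,"rx": 0.1,"ry": -0.15,"rz": 0}]'

```text
time: 15.52
position: [0.6278, 0.0182, 0.0312]
tool_rot: [-0.084, 0.996, 0.0, -0.001]
ft_force: [-5.9, -2.6, 3.0]
grip_width: 0.0153
```

```bash
python3 -c "
from al import *
go([*st(-1),.0311],189.6)
o=telemetry.get_obs(); print(toS(o['position'])*1000, o['ft_force'][:2]@F, o['ft_force'][:2]@L)
"
```

```text
t 15.53 pos [0.6278 0.0182 0.0312] shift mm [ 1.1 -1.6  0.1] rot [ 0.02 -0.15  0.01] ft [-5.9 -2.6  3. ] w 15.3
[-2.09276991 -1.58616961 31.17843304] 6.224629956004916 1.5383022062694776
```

The stick lies flat: top 62.5 mm uniformly along its length, against 62 expected. Releasing.

Emit:
step_arm --targets '[{"dx": 0.0,"dy": 0,"dz": 0,"rx": 0,"ry": 0,"rz": 0},{"dx": 0.0,"dy": 0,"dz": 0,"rx": 0,"ry": 0,"rz": 0},{"dx": 0.0,"dy": 0,"dz": 0,"rx": 0,"ry": 0,"rz": 0},{"dx": 0.0,"dy": 0,"dz": 0,"rx": 0,"ry": 0,"rz": 0},{"dx": 0.0,"dy": 0,"dz": 0,"rx": 0,"ry": 0,"rz": 0}]' --gripper 0.4

```text
time: 16.15
position: [0.6281, 0.0183, 0.0312]
tool_rot: [-0.084, 0.996, 0.0, -0.001]
ft_force: [1.0, -0.1, -0.3]
grip_width: 0.0348
```

Emit:
step_arm --targets '[{"dx": 0.0,"dy": 0,"dz": -0.005,"rx": 0,"ry": 0,"rz": 0},{"dx": 0.0,"dy": 0,"dz": -0.015,"rx": 0,"ry": 0,"rz": 0},{"dx": 0.0,"dy": 0,"dz": -0.035,"rx": 0,"ry": 0,"rz": 0},{"dx": 0.0,"dy": 0,"dz": -0.06,"rx": 0,"ry": 0,"rz": 0},{"dx": 0.0,"dy": 0,"dz": -0.08,"rx": 0,"ry": 0,"rz": 0}]'

```text
time: 16.77
position: [0.6288, 0.0182, 0.1131]
tool_rot: [-0.084, 0.996, -0.0, -0.0]
ft_force: [-0.0, 0.1, 0.1]
grip_width: 0.035
```

```bash
python3 -c "
from al import *
go([*st(-1),.0311],189.6)
al('w13.png',63)
for n in ('scene','side'): c=snap(n,n+'13.png')
a=cv2.imread('pics/scene13.png')[150:300,270:420];b=cv2.imread('pics/side13.png')[140:290,270:420]
cv2.imwrite('pics/z13.png',cv2.resize(np.hstack([a,b]),(800,400)))
"
```

```text
t 16.77 pos [0.6288 0.0182 0.1131] shift mm [ 2.  -1.4 82. ] rot [-0.02 -0.02  0.01] ft [-0.   0.1  0.1] w 35.0
stick x [-126.5  110.3] z 62.7
16 [12.   -0.34] -0.17
34 [48.    0.39] 0.16
```

View pics/z13.png

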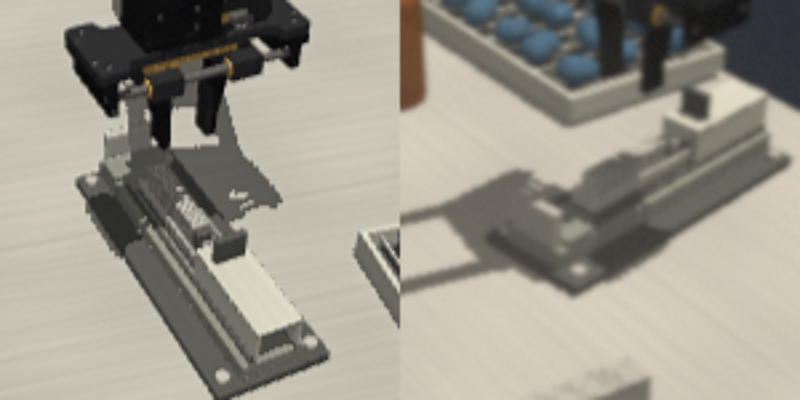

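View pics/w13.png

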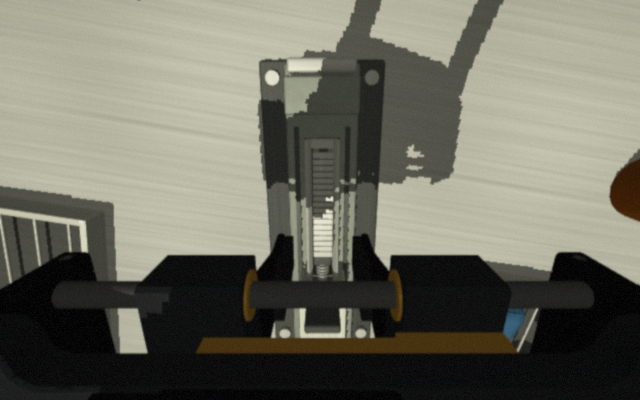

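The wrist view shows the stick seated in the channel (rows 150–260) with the follower spring behind it at (320,270). The rail is still open, and the released stick hasn't moved. Next I'll close the fingers and move behind the tab.

Emit:
step_arm --targets '[{"dx": -0.02,"dy": 0,"dz": 0,"rx": 0,"ry": 0,"rz": 0},{"dx": -0.05,"dy": 0,"dz": 0,"rx": 0,"ry": 0,"rz": 0},{"dx": -0.08,"dy": 0,"dz": 0,"rx": 0,"ry": 0,"rz": 0},{"dx": -0.105,"dy": 0,"dz": 0,"rx": 0,"ry": 0,"rz": 0},{"dx": -0.117,"dy": 0,"dz": 0,"rx": 0,"ry": 0,"rz": 0}]' --gripper 0 --force 20

```text
time: 17.55
position: [0.745, 0.0379, 0.1117]
tool_rot: [-0.084, 0.996, -0.0, -0.0]
ft_force: [1.1, -0.7, 0.6]
grip_width: 0.001
```

```bash
python3 -c "
from al import *
go([*st(-118,-0.9),.057],189.7)
for n in ('scene','side','wrist'): c=snap(n,n+'14.png')
a=cv2.imread('pics/scene14.png')[150:300,270:420];b=cv2.imread('pics/side14.png')[100:250,290:440]
cv2.imwrite('pics/z14.png',cv2.resize(np.hstack([a,b]),(800,400)))
for n in ('scene14','side14','wrist14'):
  c=load(n);S=toS(cloud(c))*1000;x,y,z=S[...,0],S[...,1],S[...,2]
  k=(z>74)&(z<97)&(abs(y)<20)&(x>-105)&(x<-80); print(n,k.sum(),np.percentile(x[k],[2,50,98]).round(1),np.percentile(y[k],[2,98]).round(1)) if k.sum()>5 else 0
  k=(abs(y)<7)&(abs(z-62.5)<4)&(x<46)&(x>-47); print('stick',k.sum(),np.median(z[k]),np.percentile(x[k],[1,99])) if k.sum()>5 else 0
"
```

```text
t 17.55 pos [0.745  0.0379 0.1117] shift mm [ 3.  -0.5 54.7] rot [-0.03 -0.   -0.07] ft [ 1.1 -0.7  0.6] w 1.0
scene14 105 [-100.1  -98.1  -92.4] [-13.8  15.2]
stick 48 62.2883894066896 [-45.6506285  -14.28340015]
side14 92 [-95.4 -90.3 -86.6] [-15.3  14.5]
stick 134 61.45626683017815 [-41.44964528  44.19959638]
wrist14 723 [-99.3 -93.3 -91.7] [-13.9  14. ]
stick 2321 62.59005824223818 [-46.13810502  27.24852478]
```

View pics/z14.png

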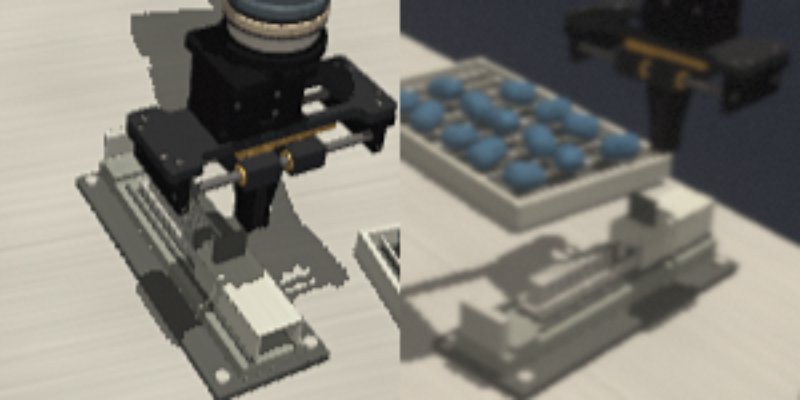

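View pics/wrist14.png

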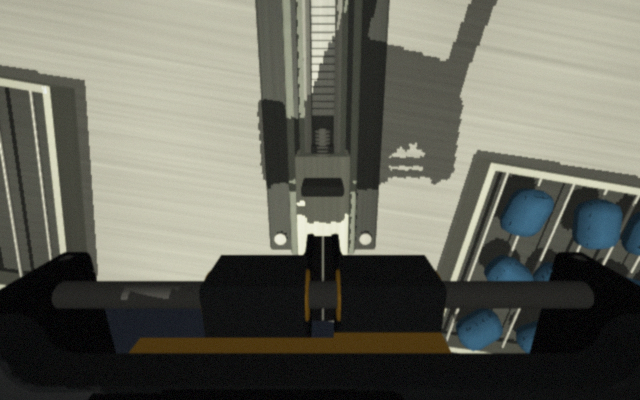

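The fingers are closed and centred behind the tab: its back face is at x ≈ -99.5 and the finger front at about -111. The wrist view shows the tab at (322,187) and the fingertips at (322,240). Lowering behind the tab.

Emit:
step_arm --targets '[{"dx": 0,"dy": -0.0005,"dz": 0.01,"rx": 0,"ry": 0,"rz": 0},{"dx": 0,"dy": -0.0005,"dz": 0.025,"rx": 0,"ry": 0,"rz": 0},{"dx": 0,"dy": -0.0005,"dz": 0.04,"rx": 0,"ry": 0,"rz": 0},{"dx": 0,"dy": -0.0005,"dz": 0.052,"rx": 0,"ry": 0,"rz": 0},{"dx": 0.0,"dy": -0.0005,"dz": 0.0545,"rx": 0,"ry": 0,"rz": 0}]'

```text
time: 18.32
position: [0.7429, 0.0372, 0.0557]
tool_rot: [-0.084, 0.996, 0.0, -0.002]
ft_force: [-0.4, -0.5, 0.2]
grip_width: 0.0001
```

Emit:
step_arm --targets '[{"dx": 0.004,"dy": 0,"dz": 0,"rx": 0,"ry": 0,"rz": 0},{"dx": 0.008,"dy": 0,"dz": 0,"rx": 0,"ry": 0,"rz": 0},{"dx": 0.012,"dy": 0,"dz": 0,"rx": 0,"ry": 0,"rz": 0},{"dx": 0.016,"dy": 0,"dz": 0,"rx": 0,"ry": 0,"rz": 0},{"dx": 0.02,"dy": 0,"dz": 0,"rx": 0,"ry": 0,"rz": 0}]'

```text
time: 18.95
position: [0.7241, 0.0339, 0.0565]
tool_rot: [-0.084, 0.996, -0.0, -0.0]
ft_force: [4.0, 1.5, -0.4]
grip_width: 0.0003
```

```bash
python3 -c "
from al import *
go([*st(24,-0.9),.057],189.7)
o=telemetry.get_obs(); print(toS(o['position'])*1000, o['ft_force'][:2]@F, o['ft_force'][:2]@L)
c=snap('side','side15.png');S=toS(cloud(c))*1000;x,y,z=S[...,0],S[...,1],S[...,2]
k=(z>74)&(z<97)&(abs(y)<20)&(x>-110)&(x<-60);print(np.percentile(x[k],[2,50,98]).round(1))
cv2.imwrite('pics/z15.png',cv2.resize(c['img'][100:250,290:440],(600,600)))
"
```

```text
t 18.95 pos [0.7241 0.0339 0.0565] shift mm [ 1.236e+02 -1.000e-01 -4.000e-01] rot [-0.01 -0.05 -0.09] ft [ 4.   1.5 -0.4] w 0.3
[-99.63976755  -0.98717335  56.49351514] -4.234321595435003 -0.7591310091127026
[-107.7  -81.   -77.1]
```

View pics/z15.png

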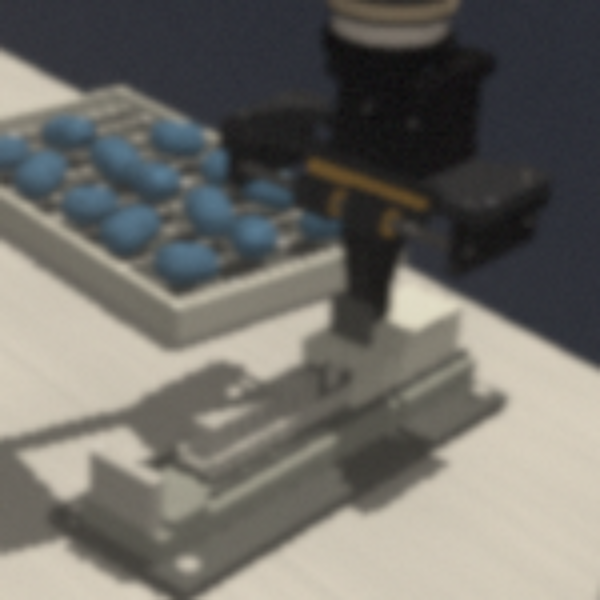

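The rail slides at about 4 N, as expected. Continuing the push.

Emit:
step_arm --targets '[{"dx": 0.008,"dy": 0,"dz": 0,"rx": 0,"ry": 0,"rz": 0},{"dx": 0.018,"dy": 0,"dz": 0,"rx": 0,"ry": 0,"rz": 0},{"dx": 0.028,"dy": 0,"dz": 0,"rx": 0,"ry": 0,"rz": 0},{"dx": 0.038,"dy": 0,"dz": 0,"rx": 0,"ry": 0,"rz": 0},{"dx": 0.048,"dy": 0,"dz": 0,"rx": 0,"ry": 0,"rz": 0}]'

```text
time: 19.62
position: [0.6753, 0.0255, 0.0566]
tool_rot: [-0.084, 0.996, -0.0, -0.001]
ft_force: [4.7, 0.7, -1.9]
grip_width: 0.0004
```

```bash
python3 -c "
from al import *
go([*st(22,-0.9),.057],189.7)
o=telemetry.get_obs(); print(toS(o['position'])*1000, o['ft_force'][:2]@F, o['ft_force'][:2]@L)
"
```

```text
t 19.62 pos [0.6753 0.0255 0.0566] shift mm [72.1  0.1 -0.2] rot [-0.01 -0.13 -0.08] ft [ 4.7  0.7 -1.9] w 0.4
[-50.09763303  -0.84501567  56.60873874] -4.783964220000208 0.08946760109505396
```

Emit:
step_arm --targets '[{"dx": 0.01,"dy": 0,"dz": 0,"rx": 0,"ry": 0,"rz": 0},{"dx": 0.02,"dy": 0,"dz": 0,"rx": 0,"ry": 0,"rz": 0},{"dx": 0.03,"dy": 0,"dz": 0,"rx": 0,"ry": 0,"rz": 0},{"dx": 0.04,"dy": 0,"dz": 0,"rx": 0,"ry": 0,"rz": 0},{"dx": 0.048,"dy": 0,"dz": 0,"rx": 0,"ry": 0,"rz": 0}]'

```text
time: 20.25
position: [0.6272, 0.0173, 0.0567]
tool_rot: [-0.084, 0.996, -0.0, -0.001]
ft_force: [4.8, -0.2, -3.2]
grip_width: 0.0008
```

Emit:
step_arm --targets '[{"dx": 0.003,"dy": 0,"dz": 0,"rx": 0,"ry": 0,"rz": 0},{"dx": 0.006,"dy": 0,"dz": 0,"rx": 0,"ry": 0,"rz": 0},{"dx": 0.009,"dy": 0,"dz": 0,"rx": 0,"ry": 0,"rz": 0},{"dx": 0.012,"dy": 0,"dz": 0,"rx": 0,"ry": 0,"rz": 0},{"dx": 0.014,"dy": 0,"dz": 0,"rx": 0,"ry": 0,"rz": 0}]'

```text
time: 20.88
position: [0.6133, 0.0149, 0.0568]
tool_rot: [-0.084, 0.996, -0.0, -0.001]
ft_force: [4.5, -0.7, -2.3]
grip_width: 0.0003
```

```bash
python3 -c "
from al import *
go([*st(22,-0.9),.057],189.7)
o=telemetry.get_obs(); print(toS(o['position'])*1000, o['ft_force'][:2]@F, o['ft_force'][:2]@L)
"
```

```text
t 20.88 pos [0.6133 0.0149 0.0568] shift mm [ 9.3  0.2 -0.2] rot [-0.02 -0.14 -0.08] ft [ 4.5 -0.7 -2.3] w 0.3
[12.70985937 -0.72445975 56.79422592] -4.3007580259078635 1.4342925798222463
```

About 9 mm expected to the stop. Slowly now, in small steps.

Emit:
step_arm --targets '[{"dx": 0.001,"dy": 0,"dz": 0,"rx": 0,"ry": 0,"rz": 0},{"dx": 0.002,"dy": 0,"dz": 0,"rx": 0,"ry": 0,"rz": 0},{"dx": 0.003,"dy": 0,"dz": 0,"rx": 0,"ry": 0,"rz": 0},{"dx": 0.0045,"dy": 0,"dz": 0,"rx": 0,"ry": 0,"rz": 0},{"dx": 0.006,"dy": 0,"dz": 0,"rx": 0,"ry": 0,"rz": 0}]'

```text
time: 21.5
position: [0.6074, 0.0139, 0.0568]
tool_rot: [-0.084, 0.996, -0.0, -0.001]
ft_force: [4.2, 0.9, -2.1]
grip_width: 0.0002
```

Emit:
step_arm --targets '[{"dx": 0.0008,"dy": 0,"dz": 0,"rx": 0,"ry": 0,"rz": 0},{"dx": 0.0014,"dy": 0,"dz": 0,"rx": 0,"ry": 0,"rz": 0},{"dx": 0.002,"dy": 0,"dz": 0,"rx": 0,"ry": 0,"rz": 0},{"dx": 0.0025,"dy": 0,"dz": 0,"rx": 0,"ry": 0,"rz": 0},{"dx": 0.003,"dy": 0,"dz": 0,"rx": 0,"ry": 0,"rz": 0}]'

```text
time: 22.12
position: [0.6044, 0.0134, 0.0568]
tool_rot: [-0.084, 0.996, -0.0, -0.001]
ft_force: [4.7, 0.8, -2.6]
grip_width: 0.0005
```

```bash
python3 -c "
from al import *
go([*st(22,-0.9),.057],189.7)
o=telemetry.get_obs(); print(toS(o['position'])*1000, o['ft_force'][:2]@F, o['ft_force'][:2]@L)
"
```

```text
t 22.12 pos [0.6044 0.0134 0.0568] shift mm [ 0.2  0.2 -0.2] rot [-0.02 -0.13 -0.08] ft [ 4.7  0.8 -2.6] w 0.5
[21.8077564  -0.71376207 56.80841127] -4.775587210682974 0.029973369436414536
```

Emit:
step_arm --targets '[{"dx": 0.0005,"dy": 0,"dz": 0,"rx": 0,"ry": 0,"rz": 0},{"dx": 0.001,"dy": 0,"dz": 0,"rx": 0,"ry": 0,"rz": 0},{"dx": 0.0015,"dy": 0,"dz": 0,"rx": 0,"ry": 0,"rz": 0},{"dx": 0.002,"dy": 0,"dz": 0,"rx": 0,"ry": 0,"rz": 0},{"dx": 0.0025,"dy": 0,"dz": 0,"rx": 0,"ry": 0,"rz": 0}]'

```text
time: 22.75
position: [0.6029, 0.0131, 0.0569]
tool_rot: [-0.084, 0.996, -0.0, 0.0]
ft_force: [7.0, 1.1, -4.7]
grip_width: 0.0008
```

```bash
python3 -c "
from al import *
o=telemetry.get_obs(); print(toS(o['position'])*1000, o['ft_force'][:2]@F, o['ft_force'][:2]@L)
c=snap('wrist','w16.png')
c=snap('side','side16.png');S=toS(cloud(c))*1000;x,y,z=S[...,0],S[...,1],S[...,2]
k=(abs(z-67.5)<2.5)&(abs(y)<15)&(x>0)&(x<80);print('roof front (side cam)',np.percentile(x[k],[50,98,100]).round(1))
"
```

```text
[23.28609085 -0.69383463 56.86901343] -7.056401729149984 0.050461608044461315
roof front (side cam) [43.3 60.1 61.4]
```

View pics/w16.png

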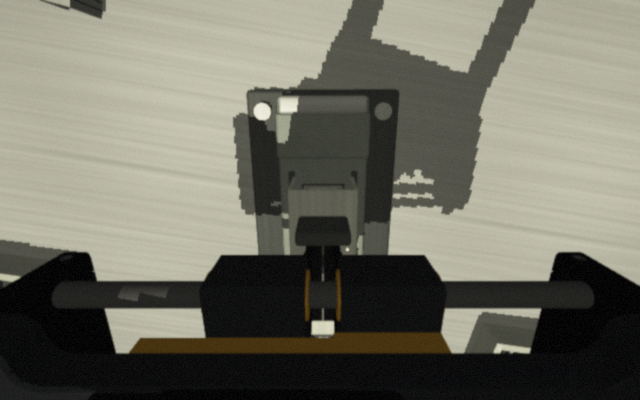

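The force rose to 7 N and the motion fell short, so the stop is being reached. The wrist view shows the rail covering the bay with its front edge at row ~190. One more gentle press to confirm.

Emit:
step_arm --targets '[{"dx": 0.0006,"dy": 0,"dz": 0,"rx": 0,"ry": 0,"rz": 0},{"dx": 0.0011,"dy": 0,"dz": 0,"rx": 0,"ry": 0,"rz": 0},{"dx": 0.0016,"dy": 0,"dz": 0,"rx": 0,"ry": 0,"rz": 0},{"dx": 0.002,"dy": 0,"dz": 0,"rx": 0,"ry": 0,"rz": 0},{"dx": 0.002,"dy": 0,"dz": 0,"rx": 0,"ry": 0,"rz": 0}]'

```text
time: 23.48
position: [0.603, 0.0131, 0.0569]
tool_rot: [-0.083, 0.997, -0.0, 0.002]
ft_force: [7.3, 2.1, -5.6]
grip_width: 0.0003
```

```bash
python3 -c "
from al import *
o=telemetry.get_obs(); print(toS(o['position'])*1000, o['ft_force'][:2]@F, o['ft_force'][:2]@L,o['ft_force'])
"
```

```text
[23.16230619 -0.67829097 56.91252032] -7.546783321678053 -0.8191361685216432 [ 7.30449214  2.06623261 -5.61099234]
```

Emit:
step_arm --targets '[{"dx": 0.001,"dy": 0,"dz": 0,"rx": 0,"ry": 0,"rz": 0},{"dx": 0.002,"dy": 0,"dz": 0,"rx": 0,"ry": 0,"rz": 0},{"dx": 0.003,"dy": 0,"dz": 0,"rx": 0,"ry": 0,"rz": 0},{"dx": 0.0035,"dy": 0,"dz": 0,"rx": 0,"ry": 0,"rz": 0},{"dx": 0.0035,"dy": 0,"dz": 0,"rx": 0,"ry": 0,"rz": 0}]'

```text
time: 24.1
position: [0.6032, 0.0131, 0.0571]
tool_rot: [-0.083, 0.997, -0.0, 0.006]
ft_force: [9.9, 3.0, -6.7]
grip_width: 0.0005
```

```bash
python3 -c "
from al import *
o=telemetry.get_obs(); print(toS(o['position'])*1000, o['ft_force'][:2]@F, o['ft_force'][:2]@L,o['ft_force'])
"
```

```text
[23.01023462 -0.60149637 57.07609613] -10.28360460133393 -1.3197102152862876 [ 9.91950697  3.01621289 -6.72524292]
```

At 10 N there is no further motion, so it is at the rigid stop. Backing off and rising.

Emit:
step_arm --targets '[{"dx": -0.003,"dy": 0,"dz": 0,"rx": 0,"ry": 0,"rz": 0},{"dx": -0.012,"dy": 0,"dz": 0,"rx": 0,"ry": 0,"rz": 0},{"dx": -0.02,"dy": 0,"dz": -0.005,"rx": 0,"ry": 0,"rz": 0},{"dx": -0.02,"dy": 0,"dz": -0.03,"rx": 0,"ry": 0,"rz": 0},{"dx": -0.02,"dy": 0,"dz": -0.07,"rx": 0,"ry": 0,"rz": 0}]'

```text
time: 24.72
position: [0.6207, 0.0165, 0.1269]
tool_rot: [-0.083, 0.997, 0.0, 0.004]
ft_force: [1.1, -0.6, 0.2]
grip_width: 0.0003
```

Emit:
step_arm --targets '[{"dx": -0.01,"dy": 0,"dz": -0.03,"rx": 0,"ry": 0,"rz": 0},{"dx": -0.03,"dy": 0,"dz": -0.06,"rx": 0,"ry": 0,"rz": 0},{"dx": -0.05,"dy": 0,"dz": -0.09,"rx": 0,"ry": 0,"rz": 0},{"dx": -0.06,"dy": 0,"dz": -0.1,"rx": 0,"ry": 0,"rz": 0},{"dx": -0.06,"dy": 0,"dz": -0.1,"rx": 0,"ry": 0,"rz": 0}]'

```text
time: 25.35
position: [0.68, 0.0263, 0.2287]
tool_rot: [-0.083, 0.997, 0.0, 0.005]
ft_force: [-0.2, -1.0, 0.3]
grip_width: 0.0002
```

```bash
python3 -c "
from al import *
for n in ('scene','side','wrist'):
  c=snap(n,n+'17.png');S=toS(cloud(c))*1000;x,y,z=S[...,0],S[...,1],S[...,2]
  k=(abs(z-67.5)<3)&(abs(y)<15)&(x>-100)&(x<80); t=(z>80)&(z<97)&(abs(y)<17)&(x>10)&(x<60)
  print(n,'roof',np.percentile(x[k],[1,99]).round(1),'tab',np.percentile(x[t],[2,50,98]).round(1) if t.sum()>5 else '')
o=telemetry.get_obs();print(o['time'],o['ft_force'],o['position'])
a=cv2.imread('pics/scene17.png')[150:300,240:440];b=cv2.imread('pics/side17.png')[140:290,220:420]
cv2.imwrite('pics/z17.png',cv2.resize(np.hstack([a,b]),(800,300)))
"
```

```text
scene roof [-45.8  55.9] tab [33.  35.8 42.3]
side roof [-42.8  60.9] tab [37.4 43.3 45.7]
wrist roof [-45.7  57.6] tab [34.7 37.5 41.2]
25.5 [-1.29162108 -0.22500341 -0.22462542] [0.67774541 0.02633552 0.22629116]
```

View pics/z17.png

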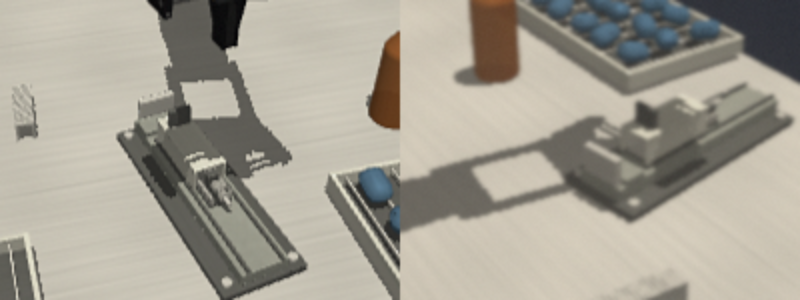

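View pics/wrist17.png

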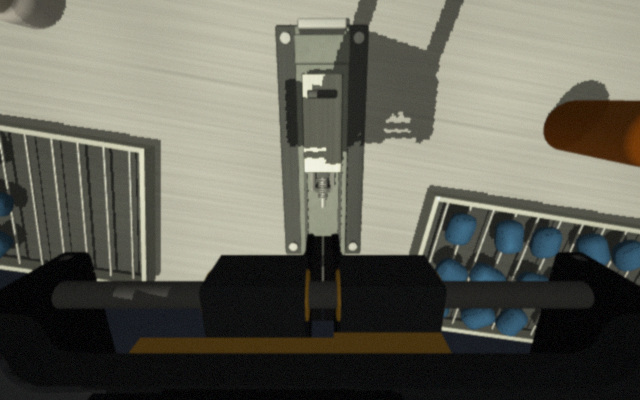

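The pictures show the rail fully forward: front edge at x ≈ 57 mm against 57 nominal, tab travel about 133 mm. The gripper is clear and the wide stick, bottle and jar are undisturbed.

```bash
python3 -c "
from rig import robot
print(robot.hand_in())"
```

```text
the job is handed in; nothing more can be done
None
```

The stapler is reloaded and handed in after about 25.5 s of the 64 s allowed. The narrow stick lies in the channel and the cover rail is shut over it. I have no verdict; what follows is from my own checks.

**What I did**
- I picked up the narrow stick, pressed the follower back with its end at 4–7 N, and stopped with about 1.5 mm between stick and sill.
- I lowered it to the channel floor and let go with the rail still open. The highest contact reading was about 9 N down and 8.5 N along the channel.
- I then pushed the rail's tab from behind until it stopped.

**Last checks**
- **Stick:** just before release its top read a level 62.5 mm above the bench (62 expected). After release it still read 62.3–62.7 mm in the scene and wrist views, and 61.5 mm in the side view.
- **Rail:** a 10 N push moved it no further. Travel was 132–134 mm by the tab. The front edge read 55.9 mm (scene), 57.6 mm (wrist) and 60.9 mm (side) against 57 nominal. That spread is slightly more than the 2 mm calibration allows.
- **Bystanders:** the wide stick, bottle and jar look untouched in the last pictures. I did not re-measure them.
- **Arm:** the gripper is clear of everything.

**Problems along the way**
- **First grasp missed:** the fingertips are 19 mm behind the reported TCP, not ahead of it as the text says. The fingers closed above the stick without touching it. I measured the offset with the cameras, corrected for it, and the second grasp held.
- **Hard stop not reached:** I did not press the follower to its stop. I judged the depth from the gap to the sill in the wrist camera, with the force reading as a check.

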